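# Restock the coffee pods from the locked box

## Task

Try the keys from the key stand in the lock of the grey stock box, one after another, until you find the one that turns clockwise all the way to its stop and unlocks it; then slide the lid wide open and move every coffee pod into the black basket, holding the pods gently because their thin metal dents. Then slide the lid fully shut, turn the key back to lock the box, and leave all three keys standing fully down in the slots of the key stand; leave the mug, jar and spoon alone.

Things in the scene. Friction and masses are not known exactly. Their poses are not given: they have to be found in the camera images.
- stock_box: grey steel stock box fixed to the counter, 208 (x, from -95 to +113 mm) by 216 (y) by 60 mm high; origin on its underside; its x points away from the robot, z up. Front 60 mm (-x end): lock housing, top 60 mm above the counter. Behind it the storage space, x -35 to +105 mm, 200 mm in y, floor 6 mm above the counter, walls up to 60 mm, under a sliding lid
- lock (a point): centre of the keyhole in the housing's top (z 60 mm), at box x -65 mm, y 0, box axes. A slot 7 (x) by 25 mm (y), 2.5 mm chamfers, long side along box y when locked. A key goes straight down until its collar lies on the plate (key origin then here), and turns clockwise seen from above; it lifts out only with the plate near 0. Hidden wards stop wrong keys; the right one differs each start
- lock_plate (a joint): angle of the 34 mm square brass plate with the keyhole, flush with the housing: 0 locked, grows clockwise seen from above to a stop at 1.2 rad; stays where left (friction 0.03 N m). Held at 25 N the right key turns it to the stop; a wrong key turns it 0.75 rad at most and must not be forced. The key has 0.2 rad of play each way, so the plate lags it. A bolt holds the lid until about 0.85 rad
- box_lid (a joint): how far the lid has slid open along the box's +x (away from the lock): 0 shut, 0.14 m fully open; friction about 1.5 N, stays where left. It cannot open while locked, nor shut if the plate has been turned back to locked while it is open
- lid_handle (a point): top middle of the lid's black handle, a bar 12 mm thick (box x), 60 mm long (box y) and 30 mm high standing on the lid (lid top 65 mm, handle top 95 mm above the counter); grip it from above across its 12 mm; moves with the lid; box axes
- box_floor (a point): centre of the storage space's floor, 6 mm above the counter; box axes; at the start the pods stand in a row along box y through it, within 10 mm in x and about 48 mm apart
- key_stand: wooden key stand fixed to the counter, 60 (x) by 170 (y) by 60 mm high, origin: centre of its underside, z up. Three slots in its top, 7 mm (x) by 25 mm (y), 52 mm deep, 2.5 mm chamfers, at y = -50, 0 and +50 mm, x = 0; each holds one upright key, collar on the top
- basket: loose black plastic basket, 130 (x) by 210 (y) by 45 mm high, walls and floor 5 mm, 0.35 kg; origin: centre of its underside, z up. It may get knocked aside a few cm during the work
- key_1: loose double-bit key, upright in the stand, 120 g. Origin: centre of its collar's underside; z up. Collar: steel disc 44 mm across, 5 mm thick; above it a black grip 10 mm thick (x), 13 mm wide (y), 5 to 31 mm above the origin (hold across the 10 mm from above). Below: blade 4 (x) by 22 (y) mm, 46 mm long, cut in to 5 mm wide from 11 to 22 mm below the collar. Not known if it fits
- key_2: loose double-bit key, upright in the stand, 120 g. Origin: centre of its collar's underside; z up. Collar: steel disc 44 mm across, 5 mm thick; above it a black grip 10 mm thick (x), 13 mm wide (y), 5 to 31 mm above the origin (hold across the 10 mm from above). Below: blade 4 (x) by 22 (y) mm, 46 mm long, cut in to 5 mm wide from 22 to 33 mm below the collar. Not known if it fits
- key_3: loose double-bit key, upright in the stand, 120 g. Origin: centre of its collar's underside; z up. Collar: steel disc 44 mm across, 5 mm thick; above it a black grip 10 mm thick (x), 13 mm wide (y), 5 to 31 mm above the origin (hold across the 10 mm from above). Below: blade 4 (x) by 22 (y) mm, 46 mm long, cut in to 5 mm wide from 33 to 46 mm below the collar. Not known if it fits
- pod_1: loose coffee pod of thin aluminium, a slightly tapered drum 33 mm across at the base, 29 mm at the top, 28 mm high, 15 g; origin at the centre of its base, z up. Stands in the stock box at the start; may be absent (None). Grip it with 20 to 30 N (on each finger); from 35 N a finger it dents
- pod_2: loose coffee pod of thin aluminium, a slightly tapered drum 33 mm across at the base, 29 mm at the top, 28 mm high, 15 g; origin at the centre of its base, z up. Stands in the stock box at the start; may be absent (None). Grip it with 20 to 30 N (on each finger); from 35 N a finger it dents
- pod_3: loose coffee pod of thin aluminium, a slightly tapered drum 33 mm across at the base, 29 mm at the top, 28 mm high, 15 g; origin at the centre of its base, z up. Stands in the stock box at the start; may be absent (None). Grip it with 20 to 30 N (on each finger); from 35 N a finger it dents
- pod_4: loose coffee pod of thin aluminium, a slightly tapered drum 33 mm across at the base, 29 mm at the top, 28 mm high, 15 g; origin at the centre of its base, z up. Stands in the stock box at the start; may be absent (None). Grip it with 20 to 30 N (on each finger); from 35 N a finger it dents
- mug: white mug, 80 mm across, 90 mm high, bystander beyond the work; origin at the centre of its underside
- jar: glass jar, 70 mm across, 110 mm high, bystander beyond the work; origin at the centre of its underside
- spoon: spoon lying near the robot, bystander; origin at the underside of its middle
Things that resemble listed ones, but are neither listed nor needed, are in the scene too. What is shaped like the key_1 but blue or yellow is not meant.

How it is judged:
On the way, in this order (a step that is already met when the one before it is completed fails the run):
1. the lock is turned open to its stop (past 1.05 rad) with a key in it (value of joint lock_plate above 1.05 rad and ((horizontal distance between key_1 and lock below 0.006 m and distance between key_1 and lock below 0.008 m) or (horizontal distance between key_2 and lock below 0.006 m and distance between key_2 and lock below 0.008 m) or (horizontal distance between key_3 and lock below 0.006 m and distance between key_3 and lock below 0.008 m))), for 0.2 s.
2. the lid is slid open at least 120 mm (value of joint box_lid above 0.12 m), for 0.2 s.
3. every pod is in the basket, let go (x of pod_1 in the frame of basket between -0.062 and 0.062 m and y of pod_1 in the frame of basket between -0.102 and 0.102 m and z of pod_1 in the frame of basket between -0.002 and 0.045 m and x of pod_2 in the frame of basket between -0.062 and 0.062 m and y of pod_2 in the frame of basket between -0.102 and 0.102 m and z of pod_2 in the frame of basket between -0.002 and 0.045 m and x of pod_3 in the frame of basket between -0.062 and 0.062 m and y of pod_3 in the frame of basket between -0.102 and 0.102 m and z of pod_3 in the frame of basket between -0.002 and 0.045 m and x of pod_4 in the frame of basket between -0.062 and 0.062 m and y of pod_4 in the frame of basket between -0.102 and 0.102 m and z of pod_4 in the frame of basket between -0.002 and 0.045 m and contact force between the fingers and pod_1 below 0.5 N and contact force between the fingers and pod_2 below 0.5 N and contact force between the fingers and pod_3 below 0.5 N and contact force between the fingers and pod_4 below 0.5 N), for 0.2 s.
4. the lid is slid shut, within 8 mm (value of joint box_lid below 0.008 m), for 0.2 s.
5. the lock is turned back to within 0.25 rad of locked, key still in it (value of joint lock_plate below 0.25 rad and ((horizontal distance between key_1 and lock below 0.006 m and distance between key_1 and lock below 0.008 m) or (horizontal distance between key_2 and lock below 0.006 m and distance between key_2 and lock below 0.008 m) or (horizontal distance between key_3 and lock below 0.006 m and distance between key_3 and lock below 0.008 m))), for 0.1 s.
At the end, for the whole second after the job is handed in: All pods present lie inside the basket; the lid is shut within 8 mm; the lock plate is within 0.25 rad of locked; all three keys stand upright (within 0.2 rad) in the stand's slots with the collar within 6 mm of the stand's top; everything is let go and at rest (x of pod_1 in the frame of basket between -0.062 and 0.062 m and y of pod_1 in the frame of basket between -0.102 and 0.102 m and z of pod_1 in the frame of basket between -0.002 and 0.045 m and x of pod_2 in the frame of basket between -0.062 and 0.062 m and y of pod_2 in the frame of basket between -0.102 and 0.102 m and z of pod_2 in the frame of basket between -0.002 and 0.045 m and x of pod_3 in the frame of basket between -0.062 and 0.062 m and y of pod_3 in the frame of basket between -0.102 and 0.102 m and z of pod_3 in the frame of basket between -0.002 and 0.045 m and x of pod_4 in the frame of basket between -0.062 and 0.062 m and y of pod_4 in the frame of basket between -0.102 and 0.102 m and z of pod_4 in the frame of basket between -0.002 and 0.045 m and x of key_1 in the frame of key_stand between -0.006 and 0.006 m and y of key_1 in the frame of key_stand between -0.058 and 0.058 m and z of key_1 in the frame of key_stand between 0.054 and 0.066 m and angle between each of key_1, key_2, key_3's own z axis and vertical below 0.2 rad and x of key_2 in the frame of key_stand between -0.006 and 0.006 m and y of key_2 in the frame of key_stand between -0.058 and 0.058 m and z of key_2 in the frame of key_stand between 0.054 and 0.066 m and x of key_3 in the frame of key_stand between -0.006 and 0.006 m and y of key_3 in the frame of key_stand between -0.058 and 0.058 m and z of key_3 in the frame of key_stand between 0.054 and 0.066 m and value of joint box_lid below 0.008 m and value of joint lock_plate below 0.25 rad and linear speed of each of pod_1, pod_2, pod_3, pod_4, key_1, key_2, key_3, basket below 0.02 m/s); the robot touches nothing.
It fails at once if a pod is squeezed with more than 70 N in all (35 N a finger) (contact force between the fingers and pod_1 above 70 N or contact force between the fingers and pod_2 above 70 N or contact force between the fingers and pod_3 above 70 N or contact force between the fingers and pod_4 above 70 N).
It fails at once if the mug, jar or spoon is moved more than 40 mm (distance of any of mug, jar, spoon from where it was at the start of the episode above 0.04 m).
Of pod_1, pod_2, pod_3, pod_4 only 2 to 4 are there at a start; the rules pass over those that are not, and their reading is None.
At some moment in a run one of basket may be knocked a few centimetres aside while the robot is not near it.
It also fails if it takes over 210 s, if anything falls off the work surface, if the arm or the gripper's body presses on something with over 40 N, if the wrist force passes 120 N, or if a joint passes its speed limit or range.

## Robot

A 6-joint arm with a two-finger parallel gripper is mounted at the origin on the work surface. World frame = base frame: x ahead of the robot, y to its left, z up, the work surface at z = 0. Lengths are in m, angles in rad, forces in N, time in s.
With the tool pointing down it reaches from about 0.425 to 0.95 m from the base axis. Payload 3.5 kg.
Tool frame: the origin (TCP) lies midway between the tips of the shut fingers; the grasp point (between the pads) lies 19 mm behind it (ctrl.hold_point_z is the distance from the TCP to the grasp point, in m); z points along the fingers, y is the line along which they close (so a half turn about z gives the same grasp; the last joint's range is limited). The gripper opens to 85 mm and grips with 20 to 120 N. Pads are 22 mm wide; open, the fingers measure 114 mm over their backs; the gripper's body (76 mm by 85 mm) begins 54 mm behind the grasp point. The pads swing forward as they close: fully open they stand 13 mm farther back than shut.
Start: joints at [-1.265, 0.286, 1.577, -0, 1.279, -0.15], TCP at [0.297, -0.606, 0.231] pointing down, gripper open.
Joint ranges: [-2.77, 2.77], [-0.9, 2.22], [0.21, 2.48], [-1.53, 4.67], [0.24, 2.81], [-2.84, 2.84]. Speed limits (rad/s): [2.79, 2.79, 3.14, 3.14, 3.14, 3.14].

## Interface

Orientations are given as a unit quaternion [x, y, z, w].
In Python, from plant import readout, cams, sign_off, ctrl gives the robot as it stands. The module is installed in compiled form; this text tells all that it offers.
- The arm moves only by the tool step_arm, never from a script. Its argument "increments" is a list of rows, each a list of 2 entries, a list of its own where there are three numbers: the shift along the world's x, y, z in mm, then the turn, a rotation vector about the world's x, y, z in rad. In form: [[[x, y, z], [rx, ry, rz]], ...]. A call has 1 to 8 rows; each row shifts and turns the commanded pose from where the row before left it; what a row does not reach is not made up. A row lasts 1/12 s, in which the tool goes at most 41.7 mm and 7.16 degrees, less where a joint would pass 70% of its speed; a pose out of reach is approached as far as the arm can. A call is refused whole if a number of a shift passes 41.7 or a number of a turn 0.125, either way. A call with a gripper value outside its range is refused whole. "fingers" is the opening, from -1 (shut) to 1 (fully open), set as the call begins (left out, the last holds). The fingers move at their own pace and stop on an object; "grip_force" is the grip in N (left out, the last holds). Time passes only in rows, so rows that do not move let the fingers close. It gives the time, the measured TCP pose, the force, the opening and the grip force at its end, in the units of the state.
- readout.get_state(): the state, without advancing time (a new reading comes with each control period).
- cams.read_camera(name): name is "scene" or "top" or "wrist"; returns the picture (400x640x3 uint8, red, green, blue); there is no depth.
- cams.get_calibration(name): a dict with "fx", "fy", "cx", "cy" (pixels), "eye" and "rotation" of the camera in the world; the wrist camera has in their place "T_tool_cam" (4x4, takes a point from camera to tool coordinates, whose origin is the TCP and whose axes are the flange's). Camera axes: x right, y up, looking along -z (the intrinsics and any distortion apply to the point x, -y, -z); pixel columns grow to the right and rows downward; lengths in m; the calibration is good to about 2 mm. A picture is of the moment at which its call begins: read the wrist's pose just before it. get_calibration takes no time and is no camera call.
- sign_off(): hands the job in; it is judged then, once.
The state is a dict: "time": time; "qpos": joint angles; "dq": joint speeds; "joint_efforts": joint torques, N m; "eef_pos": TCP position; "tcp_rot": TCP orientation; "contact_force": force on the tool from outside, world axes, zero at the start; "wrist_torque": the same for the moment, N m; "opening": opening from 0.0 (shut) to 1.0 (fully open); "finger_force": force on a finger pad.
Only numpy, scipy, OpenCV 4.12 (cv2) and the standard library are available. Lean on these libraries where they do the work, as an engineer would, in place of code of your own. Each camera call takes 0.05 s, during which the arm holds its last target. There are 200 camera calls.

## Working session

There is one attempt and no reset: what is moved stays moved. The work goes in short steps, Python scripts to look and compute and a tool call to move; the robot and the scene stay as the last step left them, time stands still between calls to the robot, and variables do not carry over. Pictures are saved under pics/ and viewed, at most 14 in all, crops included, and the job is handed in when it is done.

Besides the shell and the picture viewer there is one more tool, called as a command line: name --argument value ..., lists and objects as JSON in quotes. step_arm: Moves the arm, as the interface text tells. Its arguments: {"type":"object","properties":{"increments":{"type":"array","items":{"type":"array"}},"fingers":{"type":"number"},"grip_force":{"type":"number"}},"required":["increments"]}

```bash
mkdir -p pics
python3 - <<'E'
from plant import readout,cams,ctrl
import cv2
s=readout.get_state();print(s['time'],s['eef_pos'],s['tcp_rot'],s['opening'],ctrl.hold_point_z)
for n in('scene','top','wrist'):
    print(n,cams.get_calibration(n))
    cv2.imwrite(f'pics/{n}0.png',cams.read_camera(n)[:,:,::-1])
E
```

```text
0.0 [ 0.29694167 -0.60542866  0.22991097] [ 9.74140673e-01  2.25939161e-01 -9.66766506e-05 -1.19841754e-03] 0.9981458955647262 0.0187
scene {'fx': 403.81730949908444, 'fy': 403.81730949908444, 'cx': 319.36078226844313, 'cy': 195.21394182145156, 'eye': array([ 1.30125545, -0.22665919,  0.64198339]), 'rotation': array([0.36851712, 0.2657962 , 0.53006295, 0.71594747])}
top {'fx': 480.6378692250152, 'fy': 480.6378692250152, 'cx': 316.8307035865767, 'cy': 199.34828039723544, 'eye': array([0.347323  , 0.00727942, 1.17974961]), 'rotation': array([ 0.07336986, -0.06666099, -0.69577617,  0.71138506])}
wrist {'fx': 276.34835213581044, 'fy': 276.34835213581044, 'cx': 314.25828943163657, 'cy': 199.24413925694955, 'T_tool_cam': array([[-8.95194139e-05,  9.50909556e-01,  3.09468912e-01,
         8.06063495e-02],
       [ 9.99999982e-01,  3.37734747e-05,  1.85491628e-04,
        -3.69831298e-04],
       [ 1.65933922e-04,  3.09468923e-01, -9.50909543e-01,
        -1.42076668e-01],
       [ 0.00000000e+00,  0.00000000e+00,  0.00000000e+00,
         1.00000000e+00]])}
```

View pics/top0.png

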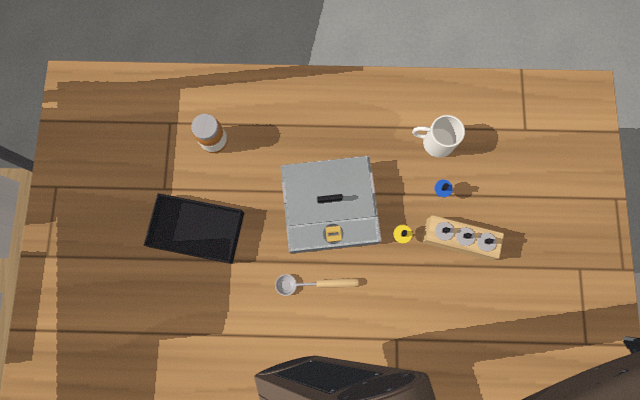

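View pics/scene0.png

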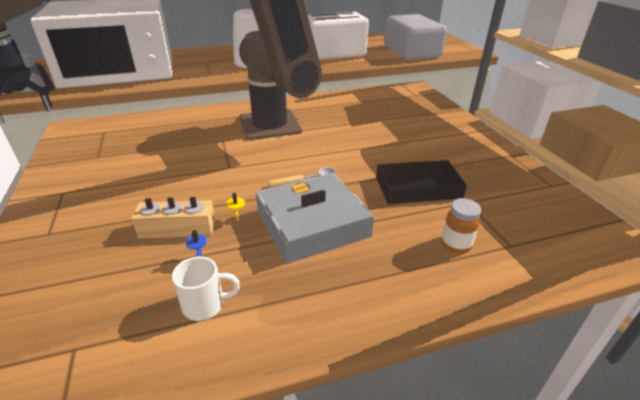

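```bash
cat > h.py <<'E'
import numpy as np,cv2
from scipy.spatial.transform import Rotation as R
from plant import readout,cams
def pose(n):
    c=cams.get_calibration(n)
    if n=='wrist':
        s=readout.get_state();T=np.eye(4);T[:3,:3]=R.from_quat(s['tcp_rot']).as_matrix();T[:3,3]=s['eef_pos']
        T=T@c['T_tool_cam'];return c,T[:3,3],T[:3,:3]
    return c,np.array(c['eye']),R.from_quat(c['rotation']).as_matrix()
def grab(n,name=None):
    P=pose(n);im=cams.read_camera(n)[:,:,::-1].copy()
    if name:cv2.imwrite('pics/'+name,im)
    return im,P
def cast(P,uv,z):
    c,e,M=P;uv=np.atleast_2d(np.asarray(uv,float))
    d=np.c_[(uv[:,0]-c['cx'])/c['fx'],-(uv[:,1]-c['cy'])/c['fy'],-np.ones(len(uv))]@M.T
    return e+d*((z-e[2])/d[:,2])[:,None]
def proj(P,X):
    c,e,M=P;q=(np.atleast_2d(X)-e)@M
    return np.c_[c['cx']+c['fx']*q[:,0]/-q[:,2],c['cy']-c['fy']*q[:,1]/-q[:,2]]
def blobs(m,amin=20,off=(0,0)):
    cs,_=cv2.findContours(m.astype(np.uint8),cv2.RETR_EXTERNAL,cv2.CHAIN_APPROX_NONE)
    out=[]
    for c in cs:
        a=cv2.contourArea(c)
        if a>=amin:out.append((a,cv2.minAreaRect(c+np.array(off)),c+np.array(off)))
    return sorted(out,key=lambda o:-o[0])
E
python3 - <<'E'
from h import *
im=cv2.imread('pics/top0.png');P=pose('top')
hsv=cv2.cvtColor(im,cv2.COLOR_BGR2HSV)
H,S,V=[hsv[:,:,i].astype(int) for i in range(3)]
def rep(n,m,z,box,amin=15):
    x0,y0,x1,y1=box
    for a,r,c in blobs(m[y0:y1,x0:x1],amin,(x0,y0))[:4]:
        pts=cv2.boxPoints(r)
        print(n,a,np.round(r[0],1),'ctr',np.round(cast(P,r[0],z)[0,:2],4),'corners',np.round(cast(P,pts,z)[:,:2],3).tolist())
rep('collar',(S<60)&(V>90),.065,(425,215,510,262))
rep('grip',(V<50),.091,(425,210,510,262),5)
rep('plate',(S>110)&(V>120)&(H<35),.06,(315,215,355,250))
rep('handle',V<45,.095,(305,185,365,210))
rep('box',(S<70)&(V>90),.062,(270,145,392,262),500)
rep('basket',V<60,.045,(135,185,255,270),500)
w=(S>60)&(S<140)&(V>190)
rep('stand',w,.06,(415,205,515,265),50)
crop=cv2.resize(im[145:270,270:515],None,fx=3.2,fy=3.2,interpolation=cv2.INTER_CUBIC);cv2.imwrite('pics/c0.png',crop)
E
```

```text
collar 259.5 [465. 236.] ctr [ 0.4918 -0.3259] corners [[0.512, -0.306], [0.513, -0.348], [0.471, -0.346], [0.47, -0.304]]
collar 259.0 [486.5 241.5] ctr [ 0.48   -0.3751] corners [[0.499, -0.354], [0.5, -0.398], [0.461, -0.396], [0.46, -0.352]]
collar 254.5 [444. 231.] ctr [ 0.5024 -0.2775] corners [[0.523, -0.257], [0.524, -0.299], [0.482, -0.298], [0.481, -0.256]]
grip 19.5 [467.5 235. ] ctr [ 0.4908 -0.3239] corners [[0.495, -0.316], [0.496, -0.332], [0.486, -0.332], [0.486, -0.316]]
grip 18.0 [488.5 240.5] ctr [ 0.4793 -0.3708] corners [[0.483, -0.363], [0.483, -0.379], [0.476, -0.379], [0.476, -0.363]]
grip 18.0 [446. 230.] ctr [ 0.5012 -0.2755] corners [[0.506, -0.269], [0.506, -0.282], [0.497, -0.282], [0.496, -0.269]]
plate 186.0 [333.1 233.4] ctr [ 0.4917 -0.0194] corners [[0.506, -0.0], [0.511, -0.034], [0.477, -0.039], [0.472, -0.005]]
plate 17.0 [343.5 248. ] ctr [ 0.4581 -0.0442] corners [[0.46, -0.02], [0.461, -0.069], [0.456, -0.069], [0.455, -0.02]]
handle 34.0 [329.6 199.9] ctr [ 0.5645 -0.0092] corners [[0.564, 0.018], [0.571, -0.035], [0.565, -0.036], [0.558, 0.017]]
box 7815.0 [330. 204.] ctr [ 0.5613 -0.0109] corners [[0.655, 0.114], [0.685, -0.109], [0.471, -0.131], [0.443, 0.083]]
basket 4734.5 [193.9 227.8] ctr [0.4999 0.3123] corners [[0.455, 0.428], [0.586, 0.413], [0.545, 0.195], [0.416, 0.214]]
stand 780.0 [462.6 235.8] ctr [ 0.4927 -0.3219] corners [[0.482, -0.225], [0.543, -0.241], [0.504, -0.419], [0.444, -0.401]]
```

View pics/c0.png

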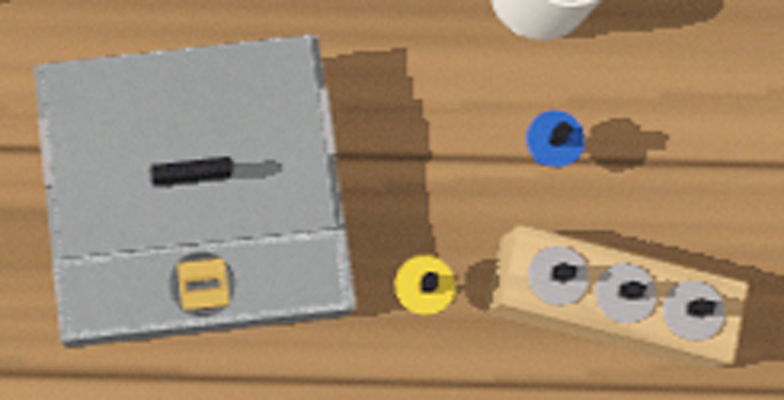

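The top view shows the grey box near (330,205) with the brass plate at (333,233). The stand is at (463,236) with its three keys, and the basket is at (194,228). The blue and yellow decoy keys are at (443,188) and (402,234). I'll move over the stand and refine with the wrist camera.

step_arm --increments '[[[24, 35, -4], [0, 0, 0.111]], [[24, 35, -4], [0, 0, 0.111]], [[24, 35, -4], [0, 0, 0.111]], [[24, 35, -4], [0, 0, 0.111]], [[24, 35, -4], [0, 0, 0.111]], [[24, 35, -4], [0, 0, 0.111]], [[24, 35, -4], [0, 0, 0.111]], [[24, 35, -4], [0, 0, 0.111]]]' --fingers 0.2 --grip_force 40

```text
time: 0.82
eef_pos: [0.4854, -0.3304, 0.1996]
tcp_rot: [0.781, 0.625, -0.0, -0.0]
contact_force: [1.1, 0.2, 0.2]
opening: 0.599
finger_force: 0.0
```

step_arm --increments '[[[0, 0, 0], [0, 0, 0]], [[0, 0, 0], [0, 0, 0]], [[0, 0, 0], [0, 0, 0]]]'

```text
time: 1.07
eef_pos: [0.4847, -0.3324, 0.1999]
tcp_rot: [0.783, 0.622, -0.0, -0.0]
contact_force: [-0.2, -0.7, -0.1]
opening: 0.597
finger_force: 0.0
```

Run:
```python
from h import *
s=readout.get_state();print(s['time'],s['eef_pos'],s['opening'],s['contact_force'],R.from_quat(s['tcp_rot']).as_matrix().round(3).tolist())
im,P=grab('wrist','w1.png')
hsv=cv2.cvtColor(im,cv2.COLOR_BGR2HSV);H,S,V=[hsv[:,:,i].astype(int) for i in range(3)]
for n,m,z in(('grey',(S<50)&(V>110),.065),('dark',V<45,.091)):
  for a,r,c in blobs(m,150)[:6]:
    print(n,a,np.round(r[0]),np.round(r[1]),r[2],np.round(cast(P,r[0],z)[0],4))
```

```text
1.0667 [ 0.48474052 -0.33242884  0.19990718] 0.5971689379938605 [-0.19784224 -0.67745021 -0.12730646] [[0.225, 0.974, -0.0], [0.974, -0.225, -0.0], [-0.0, -0.0, -1.0]]
grey 13768.5 [571.  78.] [121. 157.] 44.06081008911133 [ 0.7401 -0.2808  0.065 ]
grey 2247.5 [598. 380.] [38. 82.] 90.0 [ 0.7961 -0.6757  0.065 ]
grey 1409.0 [320. 132.] [43. 42.] 90.0 [ 0.5041 -0.2765  0.065 ]
grey 1197.0 [320. 182.] [39. 39.] 90.0 [ 0.4928 -0.3245  0.065 ]
grey 837.0 [319. 225.] [35. 38.] 75.96376037597656 [ 0.4816 -0.3725  0.065 ]
grey 443.5 [378. 263.] [46. 15.] 73.3007583618164 [ 0.5368 -0.4329  0.065 ]
dark 3996.5 [169. 357.] [ 47. 132.] 44.35625457763672 [ 0.2758 -0.4845  0.091 ]
dark 663.5 [280. 371.] [63. 19.] 72.6459732055664 [ 0.3964 -0.536   0.091 ]
dark 185.5 [464. 353.] [44. 13.] 78.11134338378906 [ 0.6123 -0.5561  0.091 ]
```

View pics/w1.png

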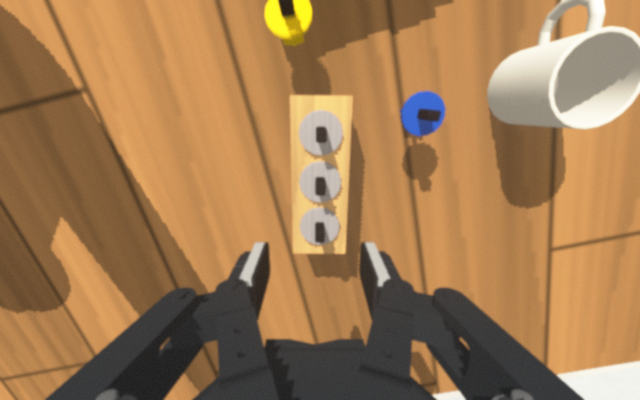

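step_arm --increments '[[[9, 27, 0], [0, 0, 0]], [[9, 27, 0], [0, 0, 0]], [[0, 1, -20], [0, 0, 0]], [[0, 0, -25], [0, 0, 0]], [[0, 0, -25], [0, 0, 0]], [[0, 0, -20], [0, 0, 0]], [[0, 0, 0], [0, 0, 0]], [[0, 0, 0], [0, 0, 0]]]'

```text
time: 1.78
eef_pos: [0.5016, -0.2783, 0.1091]
tcp_rot: [0.783, 0.621, -0.0, -0.001]
contact_force: [-0.2, -0.3, 0.2]
opening: 0.599
finger_force: 0.0
```

Run:
```python
from h import *
s=readout.get_state();print(s['time'],s['eef_pos'],s['qpos'],s['opening'],s['contact_force'])
im,P=grab('wrist','w2.png')
hsv=cv2.cvtColor(im,cv2.COLOR_BGR2HSV);H,S,V=[hsv[:,:,i].astype(int) for i in range(3)]
for a,r,c in blobs((S<50)&(V>110),150)[:9]:
    print(a,np.round(r[0]),np.round(r[1]),r[2],np.round(cast(P,r[0],.065)[0],4))
```

```text
1.7833 [ 0.50159074 -0.27828974  0.10912259] [-6.83295092e-01  1.99051333e-01  1.92034329e+00 -1.52684517e-04
  1.02486347e+00 -4.53580788e-01] 0.5989662555157974 [-0.24746973 -0.28001395  0.18215896]
10256.0 [585. 133.] [164. 107.] 90.0 [ 0.6904 -0.2549  0.065 ]
1922.0 [317. 221.] [54. 57.] 78.69007110595703 [ 0.5049 -0.2754  0.065 ]
1546.0 [317. 278.] [53. 47.] 3.012787342071533 [ 0.4937 -0.3226  0.065 ]
1031.0 [316. 326.] [31. 49.] 90.0 [ 0.4833 -0.367   0.065 ]
448.0 [378. 263.] [46. 15.] 73.3007583618164 [ 0.5426 -0.3198  0.065 ]
433.0 [251. 262.] [14. 45.] 18.004159927368164 [ 0.4478 -0.2974  0.065 ]
```

View pics/w2.png

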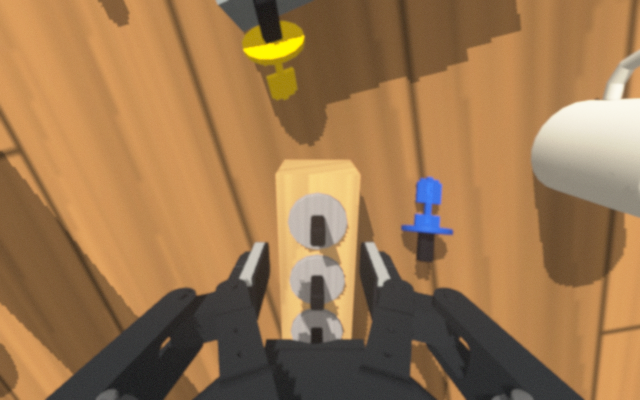

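step_arm --increments '[[[2, 2, -10], [0, 0, 0]], [[0.4, 0.3, -15], [0, 0, 0]], [[0, 0, -10], [0, 0, 0]], [[0, 0, -6], [0, 0, 0]], [[0, 0, 0], [0, 0, 0]], [[0, 0, 0], [0, 0, 0]]]'

```text
time: 2.33
eef_pos: [0.5053, -0.2751, 0.0691]
tcp_rot: [0.783, 0.622, -0.0, -0.0]
contact_force: [0.4, -0.7, 0.7]
opening: 0.598
finger_force: 0.0
```

step_arm --increments '[[[0, 0, 0], [0, 0, 0]], [[0, 0, 0], [0, 0, 0]], [[0, 0, 0], [0, 0, 0]], [[0, 0, 0], [0, 0, 0]], [[0, 0, 0], [0, 0, 0]], [[0, 0, 0], [0, 0, 0]]]' --fingers -1

```text
time: 2.83
eef_pos: [0.5055, -0.2753, 0.0699]
tcp_rot: [0.783, 0.622, 0.0, 0.0]
contact_force: [-1.0, -0.6, 3.8]
opening: 0.109
finger_force: 41.9
```

step_arm --increments '[[[0, 0, 8], [0, 0, 0]], [[0, 0, 20], [0, 0, 0]], [[0, 0, 25], [0, 0, 0]], [[0, 0, 25], [0, 0, 0]], [[0, 0, 17], [0, 0, 0]], [[0, 0, 0], [0, 0, 0]]]' --grip_force 30

```text
time: 3.33
eef_pos: [0.5074, -0.2766, 0.1689]
tcp_rot: [0.783, 0.622, 0.001, 0.004]
contact_force: [0.9, -0.6, -0.7]
opening: 0.105
finger_force: 41.3
```

step_arm --increments '[[[-2, 33, 0], [0, 0, 0.061]], [[-2, 33, 0], [0, 0, 0.061]], [[-2, 33, 0], [0, 0, 0.061]], [[-2, 33, 0], [0, 0, 0.061]], [[0, 33, 0], [0, 0, 0.061]], [[0, 30, 0], [0, 0, 0.061]], [[0, 0, 0], [0, 0, 0]], [[0, 0, 0], [0, 0, 0]]]'

```text
time: 4.0
eef_pos: [0.4963, -0.0785, 0.1625]
tcp_rot: [0.655, 0.755, -0.001, -0.001]
contact_force: [0.1, -0.5, -1.3]
opening: 0.107
finger_force: 41.2
```

```bash
cat > look.py <<'E'
from h import *
import sys
s=readout.get_state();M=R.from_quat(s['tcp_rot']).as_matrix()
print(s['time'],s['eef_pos'].round(4),'toolY',np.arctan2(M[1,1],M[0,1]).round(4),s['opening'].round(3),s['contact_force'].round(1))
im,P=grab('wrist',sys.argv[1])
hsv=cv2.cvtColor(im,cv2.COLOR_BGR2HSV);H,S,V=[hsv[:,:,i].astype(int) for i in range(3)]
m=((S>110)&(V>110)&(H>16)&(H<27)).astype(np.uint8);m=cv2.morphologyEx(m,cv2.MORPH_CLOSE,np.ones((9,9)))
for a,r,c in blobs(m,200)[:6]:
    q=cast(P,cv2.boxPoints(r),.06)
    print(a,np.round(r[0]),np.round(r[1]),np.round(r[2],1),np.round(cast(P,r[0],.06)[0],4),np.round(q[:,:2],4).tolist())
E
python3 look.py w3.png
```

```text
Traceback (most recent call last):
  File "look.py", line 4, in <module>
    print(s['time'],s['eef_pos'].round(4),'toolY',np.arctan2(M[1,1],M[0,1]).round(4),s['opening'].round(3),s['contact_force'].round(1))
                                                                                     ^^^^^^^^^^^^^^^^^^
AttributeError: 'float' object has no attribute 'round'
```

```bash
sed -i "s/s\['opening'\].round(3)/s['opening']/" look.py; python3 look.py w3.png
```

```text
4.0 [ 0.4963 -0.0785  0.1625] toolY 0.1416 0.10721770201938663 [ 0.1 -0.5 -1.3]
1792.5 [209. 124.] [103.  20.] 88.9 [ 0.3985 -0.0238  0.06  ] [[0.3884, 0.0155], [0.4049, 0.0181], [0.4097, -0.0676], [0.3914, -0.0706]]
1595.0 [320. 134.] [41. 40.] 90.0 [ 0.4935 -0.0179  0.06  ] [[0.4742, -0.0035], [0.5077, 0.0012], [0.5136, -0.0329], [0.4786, -0.0379]]
888.5 [315. 324.] [40. 30.] 90.0 [ 0.5179 -0.2192  0.06  ] [[0.4985, -0.1956], [0.53, -0.191], [0.5385, -0.2441], [0.5052, -0.2489]]
```

View pics/w3.png

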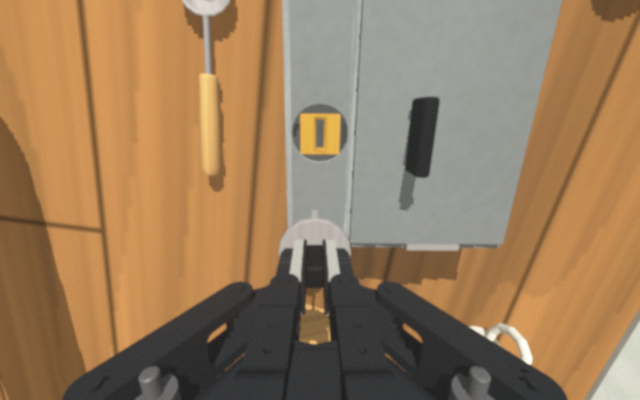

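```bash
cat > held.py <<'E'
from h import *
from scipy.optimize import least_squares
import sys
im=cv2.imread('pics/'+sys.argv[1]);P=pose('wrist');dz=float(sys.argv[2]) if len(sys.argv)>2 else .005
s=readout.get_state();z=s['eef_pos'][2]-dz
hsv=cv2.cvtColor(im,cv2.COLOR_BGR2HSV);S,V=hsv[:,:,1].astype(int),hsv[:,:,2].astype(int)
cut=im[205:300,265:365]
m=((S<45)&(V>165))[205:300,265:365]
b=blobs(m,50,(265,205))
print([(a,r[0],r[1]) for a,r,c in b[:3]])
c=np.vstack([q[2][:,0] for q in b[:1]]);
# outermost point per column, top side
pts=[]
for u in range(c[:,0].min(),c[:,0].max()+1):
    k=c[c[:,0]==u]
    if len(k): pts.append([u,k[:,1].min()])
pts=np.array(pts);pts=pts[abs(pts[:,0]-315)>5]
X=cast(P,pts,z)[:,:2]
f=least_squares(lambda p:np.hypot(X[:,0]-p[0],X[:,1]-p[1])-.022,X.mean(0)-[0,.01],loss='soft_l1',f_scale=.001)
print('collar centre',f.x.round(4),'rms',np.sqrt((f.fun**2).mean()),'off from TCP',(f.x-s['eef_pos'][:2]).round(4),'tool xy',((R.from_quat(s['tcp_rot']).as_matrix().T)@np.r_[f.x-s['eef_pos'][:2],0]).round(4))
E
python3 held.py w3.png
```

```text
[(2162.5, (313.9999694824219, 241.5), (72.99998474121094, 69.99998474121094))]
collar centre [ 0.4981 -0.0799] rms 0.00507276980023893 off from TCP [ 0.0015 -0.0003] tool xy [-0.0005  0.0014 -0.    ]
```

step_arm --increments '[[[-1, 20, 0], [0, 0, 0]], [[-1, 20, 0], [0, 0, 0]], [[-2, 20, -10], [0, 0, 0]], [[0, 0, -20], [0, 0, 0]], [[0, 0, -7], [0, 0, 0]], [[0, 0, 0], [0, 0, 0]], [[0, 0, 0], [0, 0, 0]]]'

```text
time: 4.63
eef_pos: [0.493, -0.0211, 0.1265]
tcp_rot: [0.657, 0.754, -0.0, -0.001]
contact_force: [0.0, -0.2, -1.1]
opening: 0.107
finger_force: 41.2
```

```bash
python3 look.py w4.png; python3 held.py w4.png
```

```text
4.6333 [ 0.493  -0.0211  0.1265] toolY 0.1373 0.10677466438261546 [ 0.  -0.2 -1.1]
1985.5 [198. 188.] [103.  22.] 87.1 [ 0.401  -0.0119  0.06  ] [[0.3907, 0.026], [0.4069, 0.029], [0.4125, -0.0545], [0.3944, -0.058]]
1232.5 [314. 204.] [35. 43.] 90.0 [ 0.4923 -0.0132  0.06  ] [[0.4736, -0.0012], [0.507, 0.0034], [0.5117, -0.0258], [0.4769, -0.0306]]
459.0 [313. 332.] [24. 28.] 90.0 [ 0.509 -0.139  0.06 ] [[0.4943, -0.1271], [0.52, -0.1235], [0.5242, -0.1513], [0.4977, -0.155]]
[(2010.0, (314.0, 241.5), (73.0, 70.0)), (55.0, (280.5, 224.0), (20.0, 5.0))]
collar centre [ 0.4954 -0.0223] rms 0.003578481478244998 off from TCP [ 0.0017 -0.0011] tool xy [-0.0013  0.0015  0.    ]
```

View pics/w4.png

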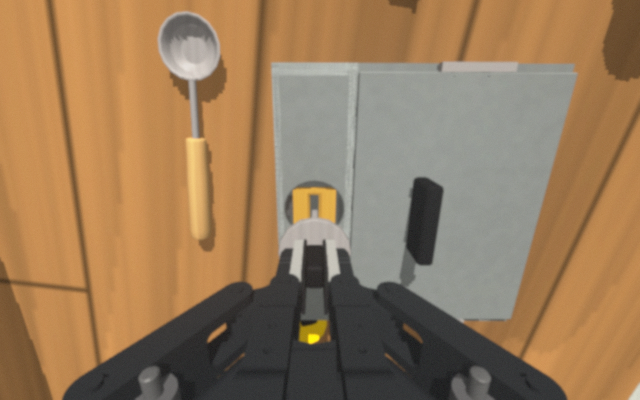

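step_arm --increments '[[[-0.5, 4, 0], [0, 0, 0]], [[0, 0, 0], [0, 0, 0]], [[0, 0, -6], [0, 0, 0]], [[0, 0, -5], [0, 0, 0]], [[0, 0, -4], [0, 0, 0]], [[0, 0, -4], [0, 0, 0]], [[0, 0, 0], [0, 0, 0]]]'

```text
time: 5.27
eef_pos: [0.4918, -0.0159, 0.1067]
tcp_rot: [0.656, 0.755, -0.001, -0.001]
contact_force: [0.1, 0.6, -1.2]
opening: 0.102
finger_force: 41.2
```

step_arm --increments '[[[0, 0, -8], [0, 0, 0]], [[0, 0, -8], [0, 0, 0]], [[0, 0, -8], [0, 0, 0]], [[0, 0, -8], [0, 0, 0]], [[0, 0, -4], [0, 0, 0]], [[0, 0, 0], [0, 0, 0]]]'

```text
time: 5.77
eef_pos: [0.492, -0.0159, 0.0706]
tcp_rot: [0.656, 0.754, -0.0, -0.001]
contact_force: [0.0, 1.0, -0.7]
opening: 0.105
finger_force: 41.2
```

step_arm --increments '[[[0, 0, -1], [0, 0, -0.1]], [[0, 0, 0], [0, 0, -0.1]], [[0, 0, 0], [0, 0, -0.1]], [[0, 0, 0], [0, 0, -0.1]], [[0, 0, 0], [0, 0, 0]], [[0, 0, 0], [0, 0, 0]]]' --fingers -1 --grip_force 25

```text
time: 6.27
eef_pos: [0.4929, -0.0161, 0.0712]
tcp_rot: [0.792, 0.61, 0.0, 0.0]
contact_force: [-0.5, -0.9, -1.6]
opening: 0.106
finger_force: 41.2
```

```bash
cat > st.py <<'E'
from h import *
s=readout.get_state();M=R.from_quat(s['tcp_rot']).as_matrix()
print(s['time'],s['eef_pos'].round(4),'toolY',np.arctan2(M[1,1],M[0,1]).round(4),'op',s['opening'],'F',s['contact_force'].round(1),'T',s['wrist_torque'].round(3),'ff',s['finger_force'],'q',s['qpos'].round(2))
E
python3 st.py
```

```text
6.2667 [ 0.4929 -0.0161  0.0712] toolY -0.2585 op 0.10601145422544483 F [-0.5 -0.9 -1.6] T [-0.033 -0.084  0.026] ff 41.20880305767059 q [-0.24  0.09  2.13  0.    0.92  0.02]
```

step_arm --increments '[[[0, 0, -1], [0, 0, -0.1]], [[0, 0, 0], [0, 0, -0.1]], [[0, 0, 0], [0, 0, -0.1]], [[0, 0, 0], [0, 0, 0]], [[0, 0, 0], [0, 0, 0]]]'

```text
time: 6.68
eef_pos: [0.4936, -0.0164, 0.071]
tcp_rot: [0.874, 0.486, 0.0, 0.001]
contact_force: [1.0, -0.7, 3.3]
opening: 0.105
finger_force: 46.1
```

```bash
python3 st.py
```

```text
6.6833 [ 0.4936 -0.0164  0.071 ] toolY -0.5547 op 0.10482726525118402 F [ 1.  -0.7  3.3] T [-0.042 -0.032  0.673] ff 46.129479277879 q [-0.24  0.09  2.13 -0.    0.92  0.32]
```

step_arm --increments '[[[0, 0, -0.5], [0, 0, -0.05]], [[0, 0, 0], [0, 0, -0.05]], [[0, 0, 0], [0, 0, -0.05]], [[0, 0, 0], [0, 0, 0]], [[0, 0, 0], [0, 0, 0]]]'

```text
time: 7.1
eef_pos: [0.4937, -0.0169, 0.071]
tcp_rot: [0.908, 0.42, 0.0, 0.002]
contact_force: [-1.8, -1.2, 5.2]
opening: 0.103
finger_force: 68.2
```

```bash
python3 st.py
```

```text
7.1 [ 0.4937 -0.0169  0.071 ] toolY -0.7042 op 0.10296827026558414 F [-1.8 -1.2  5.2] T [-0.368  0.235  0.779] ff 68.18578831851482 q [-0.24  0.09  2.13 -0.    0.92  0.47]
```

step_arm --increments '[[[0, 0, 0], [0, 0, 0.12]], [[0, 0, 0], [0, 0, 0.12]], [[0, 0, 0], [0, 0, 0.12]], [[0, 0, 0], [0, 0, 0.12]], [[0, 0, 0], [0, 0, 0.12]], [[0, 0, 0], [0, 0, 0.12]], [[0, 0, 0], [0, 0, 0.12]], [[0, 0, 0], [0, 0, 0]]]'

```text
time: 7.77
eef_pos: [0.4922, -0.0159, 0.0698]
tcp_rot: [0.659, 0.752, -0.0, -0.001]
contact_force: [-3.1, 1.2, 3.3]
opening: 0.104
finger_force: 42.1
```

```bash
python3 st.py
```

```text
7.7667 [ 0.4922 -0.0159  0.0698] toolY 0.1324 op 0.10354642864473974 F [-3.1  1.2  3.3] T [ 0.022  0.333 -0.032] ff 42.13221073150635 q [-0.24  0.09  2.13  0.    0.92 -0.37]
```

step_arm --increments '[[[0, 0, 0], [0, 0, 0.1]], [[0, 0, 0], [0, 0, 0.1]], [[0, 0, 0], [0, 0, 0]], [[0, 0, 0], [0, 0, 0]]]'

```text
time: 8.1
eef_pos: [0.4915, -0.0159, 0.0698]
tcp_rot: [0.583, 0.812, -0.001, -0.002]
contact_force: [-5.0, 0.3, 5.6]
opening: 0.104
finger_force: 42.2
```

```bash
python3 st.py
```

```text
8.1 [ 0.4915 -0.0159  0.0698] toolY 0.326 op 0.10395068212105654 F [-5.   0.3  5.6] T [-0.103  0.901 -0.224] ff 42.241891622543335 q [-0.24  0.09  2.13 -0.    0.93 -0.57]
```

step_arm --increments '[[[0, 0, 0], [0, 0, -0.1]], [[0, 0, 0], [0, 0, -0.07]], [[0, 0, 0], [0, 0, 0]], [[0, 0, 5], [0, 0, 0]], [[0, 0, 5], [0, 0, 0]], [[0, 0, 5], [0, 0, 0]], [[0, 0, 0], [0, 0, 0]]]'

```text
time: 8.68
eef_pos: [0.493, -0.0161, 0.0856]
tcp_rot: [0.649, 0.761, 0.0, 0.0]
contact_force: [-0.8, -0.1, -1.1]
opening: 0.107
finger_force: 41.3
```

```bash
python3 st.py
```

```text
8.6833 [ 0.493  -0.0161  0.0856] toolY 0.1594 op 0.10728994490115551 F [-0.8 -0.1 -1.1] T [-0.037  0.143 -0.037] ff 41.31856441497803 q [-0.24  0.06  2.13 -0.    0.95 -0.4 ]
```

step_arm --increments '[[[0, 0, 20], [0, 0, 0]], [[0, 0, 25], [0, 0, 0]], [[0, 0, 25], [0, 0, 0]], [[0, 0, 10], [0, 0, 0]], [[0, 0, 0], [0, 0, 0]]]'

```text
time: 9.1
eef_pos: [0.4948, -0.0165, 0.1678]
tcp_rot: [0.649, 0.761, 0.002, 0.003]
contact_force: [0.8, -1.0, -0.6]
opening: 0.103
finger_force: 41.3
```

step_arm --increments '[[[2, -37, 0], [0, 0, -0.055]], [[2, -37, 0], [0, 0, -0.055]], [[2, -37, 0], [0, 0, -0.055]], [[2, -37, 0], [0, 0, -0.055]], [[2, -37, 0], [0, 0, -0.055]], [[2, -37, 0], [0, 0, -0.055]], [[1, -37, 0], [0, 0, -0.055]], [[0, 0, 0], [0, 0, 0]]]'

```text
time: 9.77
eef_pos: [0.5049, -0.2808, 0.1628]
tcp_rot: [0.784, 0.62, -0.001, 0.001]
contact_force: [-0.0, 0.8, -0.5]
opening: 0.104
finger_force: 41.3
```

step_arm --increments '[[[0, 0, 0], [0, 0, 0]], [[0, 0, 0], [0, 0, 0]]]'

```text
time: 9.93
eef_pos: [0.5048, -0.2742, 0.1625]
tcp_rot: [0.782, 0.623, -0.0, -0.002]
contact_force: [0.1, 0.4, -1.4]
opening: 0.108
finger_force: 41.2
```

```bash
python3 st.py
python3 - <<'E'
from h import *
im,P=grab('wrist','w5.png')
E
python3 held.py w5.png
```

```text
9.9333 [ 0.5048 -0.2742  0.1625] toolY -0.2262 op 0.1079456143061397 F [ 0.1  0.4 -1.4] T [ 0.005 -0.01  -0.063] ff 41.228150725364685 q [-0.67  0.14  1.89  0.    1.12 -0.45]
[(1920.0, (314.54730224609375, 249.46620178222656), (65.56366729736328, 66.14491271972656))]
collar centre [ 0.5052 -0.275 ] rms 0.00038141265936486715 off from TCP [ 0.0002 -0.0013] tool xy [-0.0013  0.0005 -0.    ]
```

View pics/w5.png

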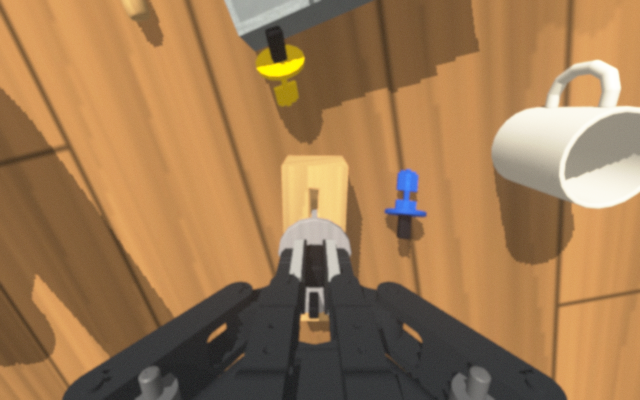

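step_arm --increments '[[[0.5, -1, -15], [0, 0, 0]], [[0, 0, -20], [0, 0, 0]], [[0, 0, -6], [0, 0, 0]], [[0, 0, -5], [0, 0, 0]], [[0, 0, -5], [0, 0, 0]], [[0, 0, -5], [0, 0, 0]], [[0, 0, 0], [0, 0, 0]]]'

```text
time: 10.57
eef_pos: [0.5057, -0.2754, 0.1079]
tcp_rot: [0.782, 0.623, -0.0, -0.001]
contact_force: [-1.5, 0.9, -2.0]
opening: 0.107
finger_force: 41.1
```

step_arm --increments '[[[0, 0, -8], [0, 0, 0]], [[0, 0, -8], [0, 0, 0]], [[0, 0, -8], [0, 0, 0]], [[0, 0, -8], [0, 0, 0]], [[0, 0, -4], [0, 0, 0]], [[0, 0, 0], [0, 0, 0]]]'

```text
time: 11.07
eef_pos: [0.5055, -0.2756, 0.0708]
tcp_rot: [0.782, 0.623, -0.0, -0.001]
contact_force: [-2.6, 0.5, -3.1]
opening: 0.105
finger_force: 41.0
```

```bash
python3 st.py
```

```text
11.0667 [ 0.5055 -0.2756  0.0708] toolY -0.2263 op 0.1051200294447415 F [-2.6  0.5 -3.1] T [ 0.152  0.631 -0.028] ff 40.9716922044754 q [-0.68  0.26  1.93  0.    0.95 -0.45]
```

step_arm --increments '[[[0, 0, 0], [0, 0, 0]], [[0, 0, 0], [0, 0, 0]], [[0, 0, 0], [0, 0, 0]], [[0, 0, 15], [0, 0, 0]], [[0, 0, 25], [0, 0, 0]], [[-5, -24, 0], [0, 0, 0]], [[-6, -25, 0], [0, 0, 0]], [[0, 0, 0], [0, 0, 0]]]' --fingers 0.2

```text
time: 11.73
eef_pos: [0.4962, -0.3296, 0.1151]
tcp_rot: [0.783, 0.622, 0.0, 0.004]
contact_force: [0.4, -0.2, 0.1]
opening: 0.6
finger_force: 0.0
```

step_arm --increments '[[[0, 0, 0], [0, 0, 0]], [[0, 0, 0], [0, 0, 0]]]'

```text
time: 11.9
eef_pos: [0.4956, -0.325, 0.1129]
tcp_rot: [0.782, 0.623, 0.0, 0.0]
contact_force: [-0.3, 0.6, -0.9]
opening: 0.597
finger_force: 0.0
```

```bash
python3 st.py
python3 - <<'E'
from h import *
im,P=grab('wrist','w6.png')
hsv=cv2.cvtColor(im,cv2.COLOR_BGR2HSV);H,S,V=[hsv[:,:,i].astype(int) for i in range(3)]
for a,r,c in blobs(((S<50)&(V>110))[100:390,270:365],150,(270,100))[:5]:
    x,y,w,h=cv2.boundingRect(c)
    print(a,(x,y,w,h),np.round(cast(P,[x+w/2,y+h/2],.065)[0],4))
E
```

```text
11.9 [ 0.4956 -0.325   0.1129] toolY -0.2264 op 0.5972038086448698 F [-0.3  0.6 -0.9] T [-0.003  0.027 -0.005] ff 0.0 q [-0.75  0.23  1.87  0.    1.04 -0.53]
2850.5 (282, 126, 61, 62) [ 0.5061 -0.2769  0.065 ]
1840.5 (282, 196, 57, 54) [ 0.4936 -0.3245  0.065 ]
1487.5 (284, 256, 53, 46) [ 0.4825 -0.3715  0.065 ]
```

step_arm --increments '[[[-1, 0.7, -14], [0, 0, 0]], [[0, 0, -15], [0, 0, 0]], [[0, 0, -9], [0, 0, 0]], [[0, 0, -5], [0, 0, 0]], [[0, 0, 0], [0, 0, 0]], [[0, 0, 0], [0, 0, 0]]]'

```text
time: 12.45
eef_pos: [0.4944, -0.324, 0.0695]
tcp_rot: [0.782, 0.623, 0.0, -0.0]
contact_force: [-0.1, 0.6, 0.5]
opening: 0.605
finger_force: 0.0
```

step_arm --increments '[[[0, 0, 0], [0, 0, 0]], [[0, 0, 0], [0, 0, 0]], [[0, 0, 0], [0, 0, 0]], [[0, 0, 0], [0, 0, 0]], [[0, 0, 0], [0, 0, 0]], [[0, 0, 0], [0, 0, 0]]]' --fingers -1 --grip_force 40

```text
time: 12.95
eef_pos: [0.4939, -0.3245, 0.0704]
tcp_rot: [0.782, 0.623, -0.0, -0.0]
contact_force: [-3.9, 1.2, 5.2]
opening: 0.102
finger_force: 41.7
```

step_arm --increments '[[[0, 0, 8], [0, 0, 0]], [[0, 0, 20], [0, 0, 0]], [[0, 0, 25], [0, 0, 0]], [[0, 0, 25], [0, 0, 0]], [[0, 0, 17], [0, 0, 0]], [[0, 0, 0], [0, 0, 0]]]'

```text
time: 13.45
eef_pos: [0.4967, -0.3263, 0.1698]
tcp_rot: [0.782, 0.623, 0.001, 0.005]
contact_force: [1.6, -0.6, -0.5]
opening: 0.102
finger_force: 40.9
```

step_arm --increments '[[[0, 38, 0], [0, 0, 0.047]], [[0, 38, 0], [0, 0, 0.047]], [[0, 38, 0], [0, 0, 0.047]], [[0, 38, 0], [0, 0, 0.047]], [[0, 38, 0], [0, 0, 0.047]], [[0, 38, 0], [0, 0, 0.047]], [[0, 38, 0], [0, 0, 0.047]], [[0, 38, 0], [0, 0, 0.047]]]'

```text
time: 14.12
eef_pos: [0.4933, -0.0183, 0.1631]
tcp_rot: [0.651, 0.759, -0.0, -0.001]
contact_force: [0.3, 0.1, -2.2]
opening: 0.105
finger_force: 40.8
```

step_arm --increments '[[[0, 0, 0], [0, 0, 0]], [[0, 0, 0], [0, 0, 0]], [[0, 0, 0], [0, 0, 0]]]'

```text
time: 14.37
eef_pos: [0.4939, -0.0203, 0.1636]
tcp_rot: [0.652, 0.758, -0.0, -0.0]
contact_force: [-0.4, -0.4, -1.1]
opening: 0.101
finger_force: 40.8
```

```bash
python3 st.py; python3 -c "
from h import *
grab('wrist','w7.png')"; python3 held.py w7.png
```

```text
14.3667 [ 0.4939 -0.0203  0.1636] toolY 0.1504 op 0.10144558697636612 F [-0.4 -0.4 -1.1] T [ 0.063 -0.029 -0.007] ff 40.7838249206543 q [-0.25 -0.05  2.07 -0.    1.12 -0.4 ]
[(2156.5, (314.0, 241.5), (73.0, 70.0))]
collar centre [ 0.495  -0.0208] rms 0.004701389134400535 off from TCP [0.0009 0.0001] tool xy [-0.      0.0009 -0.    ]
```

step_arm --increments '[[[-1.3, 4, -15], [0, 0, -0.01]], [[0, 0, -20], [0, 0, 0]], [[0, 0, -6], [0, 0, 0]], [[0, 0, -5], [0, 0, 0]], [[0, 0, -5], [0, 0, 0]], [[0, 0, -5], [0, 0, 0]], [[0, 0, 0], [0, 0, 0]]]'

```text
time: 15.0
eef_pos: [0.4927, -0.0167, 0.108]
tcp_rot: [0.656, 0.755, -0.0, -0.0]
contact_force: [0.6, -0.3, -1.7]
opening: 0.106
finger_force: 40.8
```

step_arm --increments '[[[0, 0, -8], [0, 0, 0]], [[0, 0, -8], [0, 0, 0]], [[0, 0, -8], [0, 0, 0]], [[0, 0, -8], [0, 0, 0]], [[0, 0, -5], [0, 0, 0]], [[0, 0, 0], [0, 0, 0]]]'

```text
time: 15.5
eef_pos: [0.493, -0.0163, 0.071]
tcp_rot: [0.656, 0.755, -0.0, -0.0]
contact_force: [0.1, 0.3, -3.0]
opening: 0.105
finger_force: 40.8
```

```bash
python3 st.py
```

```text
15.5 [ 0.493  -0.0163  0.071 ] toolY 0.1401 op 0.1052079212850881 F [ 0.1  0.3 -3. ] T [-0.016  0.02   0.006] ff 40.815977454185486 q [-0.24  0.09  2.13  0.    0.92 -0.38]
```

step_arm --increments '[[[0, 0, -1], [0, 0, -0.1]], [[0, 0, 0], [0, 0, -0.1]], [[0, 0, 0], [0, 0, -0.1]], [[0, 0, 0], [0, 0, -0.1]], [[0, 0, 0], [0, 0, -0.1]], [[0, 0, 0], [0, 0, 0]], [[0, 0, 0], [0, 0, 0]]]'

```text
time: 16.08
eef_pos: [0.4931, -0.0163, 0.0704]
tcp_rot: [0.822, 0.57, 0.0, 0.0]
contact_force: [0.8, 0.6, -0.5]
opening: 0.103
finger_force: 40.8
```

```bash
python3 st.py
```

```text
16.0833 [ 0.4931 -0.0163  0.0704] toolY -0.3574 op 0.10346124258695423 F [ 0.8  0.6 -0.5] T [-0.009 -0.021  0.014] ff 40.847198367118835 q [-0.24  0.09  2.13  0.    0.92  0.12]
```

step_arm --increments '[[[0, 0, 0], [0, 0, -0.1]], [[0, 0, 0], [0, 0, -0.1]], [[0, 0, 0], [0, 0, 0]], [[0, 0, 0], [0, 0, 0]]]'

```text
time: 16.42
eef_pos: [0.4934, -0.0165, 0.0705]
tcp_rot: [0.874, 0.486, 0.0, 0.0]
contact_force: [2.6, -1.0, -2.6]
opening: 0.107
finger_force: 40.6
```

```bash
python3 st.py
```

```text
16.4167 [ 0.4934 -0.0165  0.0705] toolY -0.556 op 0.10672411397589629 F [ 2.6 -1.  -2.6] T [-0.097 -0.256  0.005] ff 40.646095275878906 q [-0.24  0.09  2.13  0.    0.92  0.32]
```

step_arm --increments '[[[0, 0, 0], [0, 0, -0.1]], [[0, 0, 0], [0, 0, -0.1]], [[0, 0, 0], [0, 0, -0.1]], [[0, 0, 0], [0, 0, 0]], [[0, 0, 0], [0, 0, 0]]]'

```text
time: 16.83
eef_pos: [0.4938, -0.0168, 0.0707]
tcp_rot: [0.937, 0.35, 0.001, 0.001]
contact_force: [3.0, -2.3, -3.9]
opening: 0.104
finger_force: 40.4
```

```bash
python3 st.py
```

```text
16.8333 [ 0.4938 -0.0168  0.0707] toolY -0.8554 op 0.10385118576466294 F [ 3.  -2.3 -3.9] T [-0.335 -0.715  0.055] ff 40.4402232170105 q [-0.24  0.09  2.13 -0.    0.92  0.62]
```

step_arm --increments '[[[0, 0, 0], [0, 0, -0.06]], [[0, 0, 0], [0, 0, -0.06]], [[0, 0, 0], [0, 0, -0.06]], [[0, 0, 0], [0, 0, 0]], [[0, 0, 0], [0, 0, 0]]]'

```text
time: 17.25
eef_pos: [0.4938, -0.0167, 0.071]
tcp_rot: [0.964, 0.264, 0.001, 0.001]
contact_force: [4.4, -1.7, -3.3]
opening: 0.106
finger_force: 40.5
```

```bash
python3 st.py
```

```text
17.25 [ 0.4938 -0.0167  0.071 ] toolY -1.0361 op 0.10612219936349461 F [ 4.4 -1.7 -3.3] T [-0.394 -0.821  0.066] ff 40.5048269033432 q [-0.24  0.09  2.13 -0.    0.92  0.8 ]
```

step_arm --increments '[[[0, 0, 0], [0, 0, -0.07]], [[0, 0, 0], [0, 0, -0.07]], [[0, 0, 0], [0, 0, -0.07]], [[0, 0, 0], [0, 0, 0]], [[0, 0, 0], [0, 0, 0]], [[0, 0, 0], [0, 0, 0]]]'

```text
time: 17.75
eef_pos: [0.4942, -0.0178, 0.0711]
tcp_rot: [0.987, 0.162, 0.001, 0.002]
contact_force: [5.3, -6.4, -4.1]
opening: 0.104
finger_force: 40.4
```

```bash
python3 st.py
```

```text
17.75 [ 0.4942 -0.0178  0.0711] toolY -1.2453 op 0.10426925896409675 F [ 5.3 -6.4 -4.1] T [-1.06  -0.919  0.129] ff 40.42864143848419 q [-0.24  0.09  2.13 -0.    0.92  1.01]
```

step_arm --increments '[[[0, 0, 0], [0, 0, -0.06]], [[0, 0, 0], [0, 0, 0]], [[0, 0, 0], [0, 0, 0]], [[0, 0, 0], [0, 0, 0]]]'

```text
time: 18.08
eef_pos: [0.4942, -0.0179, 0.0711]
tcp_rot: [0.991, 0.133, 0.001, 0.002]
contact_force: [4.8, -7.2, -4.3]
opening: 0.107
finger_force: 40.7
```

```bash
python3 st.py
```

```text
18.0833 [ 0.4942 -0.0179  0.0711] toolY -1.3037 op 0.10709092866242104 F [ 4.8 -7.2 -4.3] T [-1.074 -1.007  0.356] ff 40.683433413505554 q [-0.24  0.09  2.13 -0.    0.92  1.07]
```

step_arm --increments '[[[0, 0, 0], [0, 0, 0]], [[0, 0, 0], [0, 0, 0]], [[0, 0, 0], [0, 0, 0]], [[0, 0, 10], [0, 0, 0]], [[0, 0, 25], [0, 0, 0]], [[0, 0, 30], [0, 0, 0.1]], [[0, 0, 25], [0, 0, 0.12]], [[0, 0, 0], [0, 0, 0.12]]]' --fingers 0.0

```text
time: 18.75
eef_pos: [0.4963, -0.0168, 0.1675]
tcp_rot: [0.954, 0.299, 0.005, 0.003]
contact_force: [1.1, 0.1, 0.6]
opening: 0.499
finger_force: 0.0
```

step_arm --increments '[[[0, 0, 0], [0, 0, 0.12]], [[0, 0, 0], [0, 0, 0.12]], [[0, 0, 0], [0, 0, 0.12]], [[0, 0, 0], [0, 0, 0.12]], [[5, 0, 0], [0, 0, 0.12]], [[15, -20, 0], [0, 0, 0.12]], [[25, -20, 0], [0, 0, 0.12]], [[25, 0, 0], [0, 0, 0.12]]]'

```text
time: 19.42
eef_pos: [0.5634, -0.0585, 0.1616]
tcp_rot: [0.709, 0.705, -0.0, 0.0]
contact_force: [0.3, 0.1, 0.6]
opening: 0.503
finger_force: 0.0
```

step_arm --increments '[[[0, 0, 0], [0, 0, 0.12]], [[0, 0, 0], [0, 0, 0.02]], [[0, 0, 0], [0, 0, 0]]]'

```text
time: 19.67
eef_pos: [0.5625, -0.0561, 0.1607]
tcp_rot: [0.66, 0.751, -0.0, -0.001]
contact_force: [0.4, -0.6, -0.2]
opening: 0.502
finger_force: 0.0
```

```bash
python3 st.py
python3 - <<'E'
from h import *
im,P=grab('wrist','w8.png')
V=im.max(2)
m=(V<50);m[270:]=0
for a,r,c in blobs(m,150)[:5]:
    print(a,np.round(r[0]),np.round(r[1]),np.round(r[2],1),np.round(cast(P,r[0],.09)[0],4))
E
```

```text
19.6667 [ 0.5625 -0.0561  0.1607] toolY 0.1286 op 0.5022042195231659 F [ 0.4 -0.6 -0.2] T [-0.091 -0.028  0.027] ff 0.0 q [-0.28  0.12  1.91  0.    1.12 -0.41]
```

View pics/w8.png

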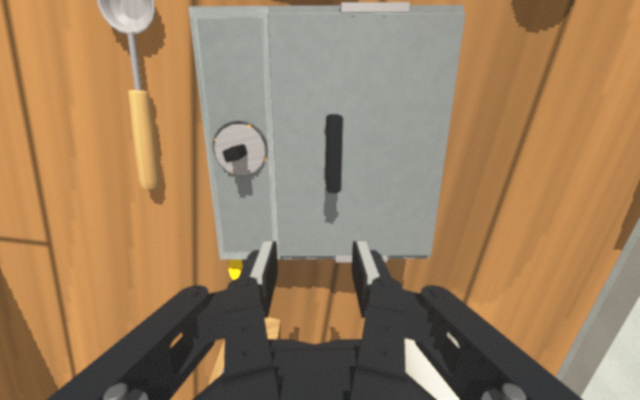

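The view shows the key turned in the lock at (238,150) and the handle centred at about (334,152).

Run:
```python
from h import *
P=pose('wrist')
print(cast(P,[[334,116],[334,152],[334,188]],.094).round(4))
```

```text
[[ 0.5677  0.021   0.094 ]
 [ 0.5716 -0.0047  0.094 ]
 [ 0.5758 -0.0325  0.094 ]]
```

step_arm --increments '[[[3, 17, 0], [0, 0, 0.01]], [[3, 17, 0], [0, 0, 0]], [[3, 17, -10], [0, 0, 0]], [[0, 0, -20], [0, 0, 0]], [[0, 0, -20], [0, 0, 0]], [[0, 0, -20], [0, 0, 0]], [[0, 0, -10], [0, 0, 0]], [[0, 0, 0], [0, 0, 0]]]'

```text
time: 20.38
eef_pos: [0.5692, -0.0047, 0.0779]
tcp_rot: [0.656, 0.755, -0.002, -0.003]
contact_force: [-0.8, 1.0, -1.0]
opening: 0.499
finger_force: 0.0
```

step_arm --increments '[[[0, 0, -6], [0, 0, 0]], [[0, 0, 0], [0, 0, 0]], [[0, 0, 0], [0, 0, 0]]]'

```text
time: 20.63
eef_pos: [0.5725, -0.0055, 0.0756]
tcp_rot: [0.656, 0.755, 0.0, 0.001]
contact_force: [0.0, 0.7, -0.2]
opening: 0.503
finger_force: 0.0
```

step_arm --increments '[[[0, 0, 0], [0, 0, 0]], [[0, 0, 0], [0, 0, 0]], [[0, 0, 0], [0, 0, 0]], [[0, 0, 0], [0, 0, 0]], [[0, 0, 0], [0, 0, 0]], [[0, 0, 0], [0, 0, 0]]]' --fingers -1 --grip_force 30

```text
time: 21.13
eef_pos: [0.5724, -0.0055, 0.0755]
tcp_rot: [0.656, 0.755, 0.0, 0.0]
contact_force: [-1.9, -0.3, 5.0]
opening: 0.13
finger_force: 33.2
```

```bash
python3 st.py
```

```text
21.1333 [ 0.5724 -0.0055  0.0755] toolY 0.1395 op 0.12957261564272515 F [-1.9 -0.3  5. ] T [-0.053  0.224 -0.222] ff 33.20420801639557 q [-0.19  0.24  1.94  0.    0.96 -0.33]
```

step_arm --increments '[[[8, 1.1, 0], [0, 0, 0]], [[10, 1.4, 0], [0, 0, 0]], [[12, 1.7, 0], [0, 0, 0]], [[0, 0, 0], [0, 0, 0]]]'

```text
time: 21.47
eef_pos: [0.6042, -0.0013, 0.0755]
tcp_rot: [0.656, 0.755, 0.001, 0.001]
contact_force: [1.1, -0.3, 3.8]
opening: 0.133
finger_force: 33.0
```

step_arm --increments '[[[15, 2.1, 0], [0, 0, 0]], [[15, 2.1, 0], [0, 0, 0]], [[15, 2.1, 0], [0, 0, 0]], [[15, 2.1, 0], [0, 0, 0]], [[15, 2.1, 0], [0, 0, 0]], [[15, 2.1, 0], [0, 0, 0]], [[15, 2.1, 0], [0, 0, 0]], [[0, 0, 0], [0, 0, 0]]]'

```text
time: 22.13
eef_pos: [0.7093, 0.0128, 0.0756]
tcp_rot: [0.656, 0.755, 0.001, 0.002]
contact_force: [1.7, -1.9, 5.0]
opening: 0.132
finger_force: 33.0
```

step_arm --increments '[[[0, 0, 0], [0, 0, 0]], [[0, 0, 0], [0, 0, 0]]]'

```text
time: 22.3
eef_pos: [0.7076, 0.0126, 0.0756]
tcp_rot: [0.656, 0.755, 0.0, 0.002]
contact_force: [1.8, -2.9, 5.8]
opening: 0.131
finger_force: 33.2
```

```bash
python3 st.py
```

```text
22.3 [0.7076 0.0126 0.0756] toolY 0.1399 op 0.1307310405323649 F [ 1.8 -2.9  5.8] T [-0.487 -0.207 -0.234] ff 33.20507884025574 q [-0.12  0.5   1.59 -0.    1.05 -0.26]
```

step_arm --increments '[[[0, 0, 0], [0, 0, 0]], [[0, 0, 0], [0, 0, 0]], [[0, 0, 0], [0, 0, 0]], [[0, 0, 15], [0, 0, 0]], [[0, 0, 35], [0, 0, 0]], [[0, 0, 35], [0, 0, 0]], [[-10, -5, 35], [0, 0, 0]], [[-20, -15, 35], [0, 0, 0]]]' --fingers 0.2 --grip_force 22

```text
time: 22.97
eef_pos: [0.6778, -0.0044, 0.2309]
tcp_rot: [0.655, 0.756, 0.001, 0.0]
contact_force: [0.5, -0.7, -0.0]
opening: 0.599
finger_force: 0.0
```

step_arm --increments '[[[-25, -25, 5], [0, 0, 0]], [[-25, -25, 5], [0, 0, 0]], [[-25, -25, 5], [0, 0, 0]], [[-10, -10, 0], [0, 0, 0]], [[0, 0, 0], [0, 0, 0]], [[0, 0, 0], [0, 0, 0]]]'

```text
time: 23.47
eef_pos: [0.5923, -0.091, 0.244]
tcp_rot: [0.656, 0.754, 0.001, 0.0]
contact_force: [-0.0, 0.2, -0.3]
opening: 0.601
finger_force: 0.0
```

```bash
python3 st.py; python3 -c "
from h import *
a,_=grab('wrist','w9.png');b,_=grab('top','t9.png')
cv2.imwrite('pics/m9.png',np.vstack([a[:300,100:500],b[120:270,120:520]]))"
```

```text
23.4667 [ 0.5923 -0.091   0.244 ] toolY 0.1388 op 0.6007648492364639 F [-0.   0.2 -0.3] T [ 0.038 -0.008 -0.045] ff 0.0 q [-0.32  0.11  1.76  0.    1.27 -0.46]
```

View pics/m9.png

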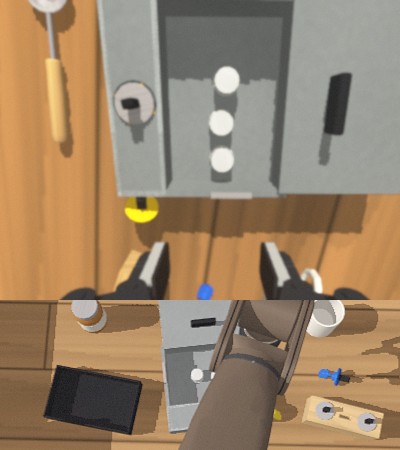

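Run:
```python
from h import *
im=cv2.imread('pics/w9.png');P=pose('wrist')
hsv=cv2.cvtColor(im,cv2.COLOR_BGR2HSV);S,V=hsv[:,:,1].astype(int),hsv[:,:,2].astype(int)
m=(S<40)&(V>195)
bp=cast(P,[[326,80]],.034)
Rb=np.array([[np.cos(.139),-np.sin(.139)],[np.sin(.139),np.cos(.139)]]);L=np.array([.4928,-.0165])
for a,r,c in blobs(m[0:190,265:390],60,(265,0)):
    (x,y),rad=cv2.minEnclosingCircle(c);w=cast(P,[x,y],.034)[0]
    q=Rb.T@(w[:2]-L)+[-.065,0]
    print(a,x,y,rad,w.round(4),'box',q.round(4))
print(im[10:75:8,326].tolist())
t=cv2.imread('pics/t9.png');Pt=pose('top');m=t.max(2)<60
for a,r,c in blobs(m[150:280,120:300],1000,(120,150)):
    q=cv2.boxPoints(r);print('basket',a,cast(Pt,r[0],.045)[0].round(4),cast(Pt,q,.045)[:,:2].round(3).tolist())
h=cv2.cvtColor(t,cv2.COLOR_BGR2HSV);m=(h[:,:,1]<40)&(h[:,:,2]>195)
for a,r,c in blobs(m[150:235,280:360],15,(280,150)):print('pod top',a,r[0],cast(Pt,r[0],.034)[0].round(4))
```

```text
470.5 326.5 79.5 12.980854988098145 [0.5924 0.0244 0.034 ] box [0.0393 0.0267]
437.5 320.0833435058594 122.08333587646484 12.92347526550293 [ 0.592  -0.0243  0.034 ] box [ 0.0321 -0.0215]
408.0 322.2967224121094 159.3459014892578 12.1115140914917 [ 0.6015 -0.0693  0.034 ] box [ 0.0353 -0.0673]
[[79, 80, 79], [103, 106, 103], [104, 108, 105], [101, 102, 101], [102, 107, 103], [101, 105, 102], [107, 109, 105], [160, 168, 167], [235, 242, 243]]
basket 4623.5 [0.5215 0.2681 0.045 ] [[0.476, 0.383], [0.607, 0.368], [0.568, 0.152], [0.439, 0.171]]
pod top 96.5 (316.5, 194.5) [0.5895 0.0219 0.034 ]
```

step_arm --increments '[[[0, 28, -20], [0, 0, 0]], [[0, 29, -30], [0, 0, 0]], [[0, 29, -30], [0, 0, 0]], [[0, 28, -30], [0, 0, 0]], [[0, 0, -30], [0, 0, 0]], [[0, 0, -20], [0, 0, 0]], [[0, 0, 0], [0, 0, 0]], [[0, 0, 0], [0, 0, 0]]]'

```text
time: 24.23
eef_pos: [0.5919, 0.0242, 0.0819]
tcp_rot: [0.655, 0.755, -0.001, -0.002]
contact_force: [-0.0, -0.1, 0.9]
opening: 0.6
finger_force: 0.0
```

```bash
python3 st.py;python3 - <<'E'
from h import *
im,P=grab('wrist','w10.png')
hsv=cv2.cvtColor(im,cv2.COLOR_BGR2HSV);S,V=hsv[:,:,1].astype(int),hsv[:,:,2].astype(int)
m=(S<40)&(V>170)
for a,r,c in blobs(m[100:400,240:400],60,(240,100)):
    (x,y),rad=cv2.minEnclosingCircle(c);print(a,x,y,rad,cast(P,[x,y],.034)[0].round(4))
E
```

```text
24.2333 [0.5919 0.0242 0.0819] toolY 0.1416 op 0.6000574268554629 F [-0.  -0.1  0.9] T [ 0.001 -0.009  0.021] ff 0.0 q [-0.13  0.27  1.89  0.    0.98 -0.27]
10667.5 312.6059265136719 276.7791748046875 78.795654296875 [ 0.598  -0.0219  0.034 ]
1312.0 306.8805847167969 117.0 67.14930725097656 [0.5773 0.0983 0.034 ]
600.5 251.0 256.5 27.663251876831055 [ 0.5482 -0.0107  0.034 ]
```

View pics/w10.png

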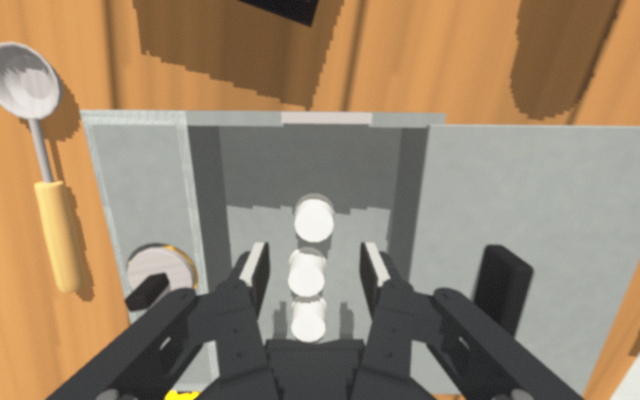

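step_arm --increments '[[[0, 0, -20], [0, 0, 0]], [[0, 0, -20], [0, 0, 0]], [[0, 0, -20], [0, 0, 0]], [[0, 0, -10], [0, 0, 0]], [[0, 0, -3], [0, 0, 0]], [[0, 0, 0], [0, 0, 0]]]'

```text
time: 24.78
eef_pos: [0.5932, 0.0227, 0.0112]
tcp_rot: [0.656, 0.755, 0.0, 0.0]
contact_force: [-0.2, 0.2, 0.3]
opening: 0.6
finger_force: 0.0
```

step_arm --increments '[[[0, 0, 0], [0, 0, 0]], [[0, 0, 0], [0, 0, 0]], [[0, 0, 0], [0, 0, 0]], [[0, 0, 0], [0, 0, 0]], [[0, 0, 0], [0, 0, 0]], [[0, 0, 0], [0, 0, 0]]]' --fingers -1 --grip_force 22

```text
time: 25.28
eef_pos: [0.5942, 0.0227, 0.0126]
tcp_rot: [0.656, 0.755, 0.001, 0.002]
contact_force: [-1.2, -0.6, 6.0]
opening: 0.336
finger_force: 22.2
```

step_arm --increments '[[[0, 0, 15], [0, 0, 0]], [[0, 0, 30], [0, 0, 0]], [[0, 0, 35], [0, 0, 0]], [[0, 0, 35], [0, 0, 0]], [[0, 0, 10], [0, 0, 0]]]'

```text
time: 25.7
eef_pos: [0.5958, 0.0226, 0.1422]
tcp_rot: [0.656, 0.755, 0.003, 0.004]
contact_force: [1.7, -0.5, 0.8]
opening: 0.331
finger_force: 21.9
```

step_arm --increments '[[[-8, 38, 0], [0, 0, -0.04]], [[-8, 38, 0], [0, 0, -0.04]], [[-8, 38, 0], [0, 0, -0.04]], [[-8, 38, 0], [0, 0, -0.04]], [[-8, 38, 0], [0, 0, -0.04]], [[-8, 38, 0], [0, 0, -0.04]], [[-8, 38, 0], [0, 0, -0.04]], [[-6, 38, 0], [0, 0, -0.04]]]'

```text
time: 26.37
eef_pos: [0.5291, 0.3286, 0.1348]
tcp_rot: [0.768, 0.64, -0.001, -0.0]
contact_force: [0.5, -0.2, -0.7]
opening: 0.335
finger_force: 21.9
```

step_arm --increments '[[[0, 0, 0], [0, 0, 0]], [[0, 0, 0], [0, 0, 0]]]'

```text
time: 26.53
eef_pos: [0.5293, 0.3288, 0.1348]
tcp_rot: [0.766, 0.642, -0.001, -0.0]
contact_force: [-0.5, 0.5, -0.6]
opening: 0.332
finger_force: 21.9
```

```bash
python3 st.py; python3 -c "
from h import *
a,_=grab('wrist','w11.png')"
```

```text
26.5333 [0.5293 0.3288 0.1348] toolY -0.1759 op 0.332214057652088 F [-0.5  0.5 -0.6] T [-0.003  0.028  0.025] ff 21.932055215584114 q [ 0.39  0.27  1.78 -0.    1.09  0.57]
```

View pics/w11.png

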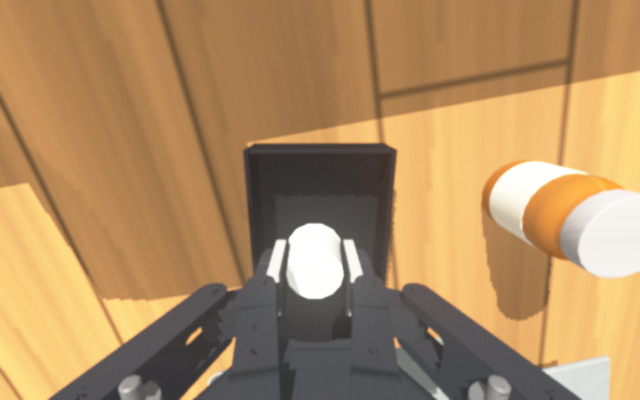

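step_arm --increments '[[[0, 0, -30], [0, 0, 0]], [[0, 0, -30], [0, 0, 0]], [[0, 0, -30], [0, 0, 0]], [[0, 0, -18], [0, 0, 0]], [[0, 0, -9], [0, 0, 0]], [[0, 0, 0], [0, 0, 0]]]'

```text
time: 27.08
eef_pos: [0.529, 0.3247, 0.0155]
tcp_rot: [0.768, 0.64, -0.003, -0.001]
contact_force: [-0.2, -0.5, -0.1]
opening: 0.335
finger_force: 21.9
```

step_arm --increments '[[[0, 0, 0], [0, 0, 0]], [[0, 0, 0], [0, 0, 0]], [[0, 0, 0], [0, 0, 0]], [[0, 0, 20], [0, 0, 0]], [[0, 0, 35], [0, 0, 0]], [[0, 0, 35], [0, 0, 0]], [[0, 0, 30], [0, 0, 0]]]' --fingers 0.2

```text
time: 27.67
eef_pos: [0.5314, 0.3274, 0.1424]
tcp_rot: [0.768, 0.641, 0.002, 0.001]
contact_force: [0.5, 0.2, 1.3]
opening: 0.602
finger_force: 0.0
```

step_arm --increments '[[[7, -38, 0], [0, 0, 0.035]], [[7, -38, 0], [0, 0, 0.035]], [[7, -38, 0], [0, 0, 0.035]], [[7, -38, 0], [0, 0, 0.035]], [[7, -38, 0], [0, 0, 0.035]], [[7, -38, 0], [0, 0, 0.035]], [[7, -38, 0], [0, 0, 0.035]], [[7, -38, 0], [0, 0, 0.035]]]'

```text
time: 28.33
eef_pos: [0.5873, 0.0211, 0.1406]
tcp_rot: [0.67, 0.742, 0.001, 0.001]
contact_force: [0.7, 0.5, -0.0]
opening: 0.602
finger_force: 0.0
```

step_arm --increments '[[[7, -38, 0], [0, 0, 0.035]], [[2, -11, 0], [0, 0, 0]], [[0, 0, 0], [0, 0, 0]], [[0, 0, 0], [0, 0, 0]]]'

```text
time: 28.67
eef_pos: [0.5958, -0.0261, 0.1395]
tcp_rot: [0.658, 0.753, 0.001, 0.0]
contact_force: [0.3, 0.4, 1.4]
opening: 0.602
finger_force: 0.0
```

```bash
python3 st.py;python3 - <<'E'
from h import *
im,P=grab('wrist','w12.png')
hsv=cv2.cvtColor(im,cv2.COLOR_BGR2HSV);S,V=hsv[:,:,1].astype(int),hsv[:,:,2].astype(int)
m=(S<40)&(V>195)
for a,r,c in blobs(m[130:330,272:360],60,(272,130)):
    (x,y),rad=cv2.minEnclosingCircle(c);print(a,x,y,rad,cast(P,[x,y],.034)[0].round(4))
t,Pt=grab('top','t12.png');m=t.max(2)<60
for a,r,c in blobs(m[150:280,120:270],1000,(120,150)):
    q=cv2.boxPoints(r);print('basket',a,cast(Pt,r[0],.045)[0].round(4),cast(Pt,q,.045)[:,:2].round(3).tolist())
h=cv2.cvtColor(t,cv2.COLOR_BGR2HSV);m=(h[:,:,1]<60)&(h[:,:,2]>170)
for a,r,c in blobs(m[150:280,120:270],15,(120,150)):print('pod',a,r[0],cast(Pt,r[0],.033)[0].round(4))
E
```

```text
28.6667 [ 0.5958 -0.0261  0.1395] toolY 0.1332 op 0.6020926934136157 F [0.3 0.4 1.4] T [-0.015 -0.032 -0.01 ] ff 0.0 q [-0.21  0.21  1.85  0.    1.08 -0.35]
928.0 310.0 193.3783721923828 19.046478271484375 [ 0.5923 -0.0211  0.034 ]
762.5 312.8670959472656 237.7658233642578 17.90834617614746 [ 0.601  -0.0661  0.034 ]
296.5 323.0 292.0 25.17945671081543 [ 0.6199 -0.1274  0.034 ]
basket 4630.0 [0.5216 0.2685 0.045 ] [[0.476, 0.384], [0.607, 0.369], [0.568, 0.152], [0.439, 0.171]]
pod 98.0 (191.00001525878906, 216.00003051757812) [0.53   0.3246 0.033 ]
```

step_arm --increments '[[[-3.5, 3, -25], [0, 0, 0]], [[0, 0, -30], [0, 0, 0]], [[0, 0, -30], [0, 0, 0]], [[0, 0, -25], [0, 0, 0]], [[0, 0, -12], [0, 0, 0]], [[0, 0, -6], [0, 0, 0]], [[0, 0, 0], [0, 0, 0]]]'

```text
time: 29.35
eef_pos: [0.5913, -0.0218, 0.0096]
tcp_rot: [0.657, 0.754, -0.0, -0.001]
contact_force: [0.0, -0.3, -0.4]
opening: 0.6
finger_force: 0.0
```

step_arm --increments '[[[0, 0, 0], [0, 0, 0]], [[0, 0, 0], [0, 0, 0]], [[0, 0, 0], [0, 0, 0]], [[0, 0, 0], [0, 0, 0]], [[0, 0, 0], [0, 0, 0]], [[0, 0, 0], [0, 0, 0]]]' --fingers -1 --grip_force 22

```text
time: 29.85
eef_pos: [0.5937, -0.0232, 0.0127]
tcp_rot: [0.658, 0.753, 0.001, 0.002]
contact_force: [-0.5, 1.8, 6.2]
opening: 0.335
finger_force: 22.4
```

step_arm --increments '[[[0, 0, 15], [0, 0, 0]], [[0, 0, 30], [0, 0, 0]], [[0, 0, 35], [0, 0, 0]], [[0, 0, 35], [0, 0, 0]], [[0, 0, 10], [0, 0, 0]]]'

```text
time: 30.27
eef_pos: [0.5952, -0.0239, 0.1422]
tcp_rot: [0.658, 0.753, 0.002, 0.004]
contact_force: [0.6, -1.4, 0.8]
opening: 0.332
finger_force: 21.9
```

step_arm --increments '[[[-9, 36, 0], [0, 0, -0.04]], [[-9, 36, 0], [0, 0, -0.04]], [[-9, 36, 0], [0, 0, -0.04]], [[-9, 36, 0], [0, 0, -0.04]], [[-9, 36, 0], [0, 0, -0.04]], [[-9, 36, 0], [0, 0, -0.04]], [[-9, 36, 0], [0, 0, -0.04]], [[-9, 36, 0], [0, 0, -0.03]]]'

```text
time: 30.93
eef_pos: [0.5189, 0.2662, 0.135]
tcp_rot: [0.767, 0.642, -0.0, -0.0]
contact_force: [0.4, 0.4, 0.7]
opening: 0.338
finger_force: 21.9
```

step_arm --increments '[[[0, 0, 0], [0, 0, 0]], [[0, 0, 0], [0, 0, 0]]]'

```text
time: 31.1
eef_pos: [0.5189, 0.2662, 0.1349]
tcp_rot: [0.765, 0.644, -0.001, -0.0]
contact_force: [0.1, -0.5, -0.6]
opening: 0.333
finger_force: 21.9
```

step_arm --increments '[[[0, 0, -30], [0, 0, 0]], [[0, 0, -30], [0, 0, 0]], [[0, 0, -30], [0, 0, 0]], [[0, 0, -18], [0, 0, 0]], [[0, 0, -9], [0, 0, 0]], [[0, 0, 0], [0, 0, 0]]]'

```text
time: 31.6
eef_pos: [0.5185, 0.2629, 0.0157]
tcp_rot: [0.767, 0.642, -0.003, -0.001]
contact_force: [-0.3, -0.0, -1.1]
opening: 0.334
finger_force: 21.9
```

step_arm --increments '[[[0, 0, 0], [0, 0, 0]], [[0, 0, 0], [0, 0, 0]], [[0, 0, 0], [0, 0, 0]], [[0, 0, 20], [0, 0, 0]], [[0, 0, 35], [0, 0, 0]], [[0, 0, 35], [0, 0, 0]], [[0, 0, 30], [0, 0, 0]]]' --fingers 0.2

```text
time: 32.18
eef_pos: [0.5209, 0.2652, 0.1423]
tcp_rot: [0.766, 0.643, 0.002, 0.001]
contact_force: [0.7, 0.6, -0.2]
opening: 0.6
finger_force: 0.0
```

step_arm --increments '[[[9, -37, 0], [0, 0, 0.035]], [[9, -37, 0], [0, 0, 0.035]], [[9, -37, 0], [0, 0, 0.035]], [[9, -37, 0], [0, 0, 0.035]], [[9, -37, 0], [0, 0, 0.035]], [[9, -37, 0], [0, 0, 0.035]], [[9, -37, 0], [0, 0, 0.035]], [[9, -37, 0], [0, 0, 0.035]]]'

```text
time: 32.85
eef_pos: [0.5929, -0.033, 0.1405]
tcp_rot: [0.668, 0.744, 0.001, 0.001]
contact_force: [0.0, -0.2, -0.5]
opening: 0.6
finger_force: 0.0
```

step_arm --increments '[[[8, -37, 0], [0, 0, 0.025]], [[0, 0, 0], [0, 0, 0]], [[0, 0, 0], [0, 0, 0]]]'

```text
time: 33.1
eef_pos: [0.6009, -0.0703, 0.1401]
tcp_rot: [0.661, 0.75, 0.001, 0.001]
contact_force: [0.2, 0.1, 0.0]
opening: 0.601
finger_force: 0.0
```

```bash
python3 st.py;cat > pods.py <<'E'
from h import *
im,P=grab('wrist')
hsv=cv2.cvtColor(im,cv2.COLOR_BGR2HSV);S,V=hsv[:,:,1].astype(int),hsv[:,:,2].astype(int)
m=(S<40)&(V>195)
for a,r,c in blobs(m[130:330,272:360],60,(272,130)):
    (x,y),rad=cv2.minEnclosingCircle(c);print(a,x,y,rad,cast(P,[x,y],.034)[0].round(4))
t,Pt=grab('top','t.png');m=t.max(2)<60
for a,r,c in blobs(m[150:280,120:270],1000,(120,150)):
    q=cv2.boxPoints(r);print('basket',a,cast(Pt,r[0],.045)[0].round(4),cast(Pt,q,.045)[:,:2].round(3).tolist())
h=cv2.cvtColor(t,cv2.COLOR_BGR2HSV);m=(h[:,:,1]<60)&(h[:,:,2]>170)
for a,r,c in blobs(m[150:280,120:270],15,(120,150)):print('pod',a,r[0],cast(Pt,r[0],.033)[0].round(4))
E
python3 pods.py
```

```text
33.1 [ 0.6009 -0.0703  0.1401] toolY 0.1263 op 0.6007603574971366 F [0.2 0.1 0. ] T [-0.004  0.032  0.099] ff 0.0 q [-0.28  0.22  1.83  0.    1.09 -0.41]
921.5 312.46429443359375 194.82142639160156 18.982162475585938 [ 0.6001 -0.0667  0.034 ]
300.5 324.5 249.0 26.669370651245117 [ 0.6191 -0.1216  0.034 ]
basket 4632.0 [0.5216 0.2685 0.045 ] [[0.476, 0.384], [0.607, 0.369], [0.568, 0.152], [0.439, 0.171]]
pod 106.5 (217.61204528808594, 221.90516662597656) [0.517  0.2591 0.033 ]
pod 97.0 (191.00001525878906, 216.00003051757812) [0.53   0.3246 0.033 ]
```

step_arm --increments '[[[-0.5, 2, -25], [0, 0, 0]], [[0, 0, -30], [0, 0, 0]], [[0, 0, -30], [0, 0, 0]], [[0, 0, -25], [0, 0, 0]], [[0, 0, -12], [0, 0, 0]], [[0, 0, -6], [0, 0, 0]], [[0, 0, 0], [0, 0, 0]]]'

```text
time: 33.78
eef_pos: [0.5989, -0.0649, 0.0098]
tcp_rot: [0.659, 0.752, -0.0, -0.001]
contact_force: [0.3, -0.3, -0.1]
opening: 0.598
finger_force: 0.0
```

step_arm --increments '[[[0, 0, 0], [0, 0, 0]], [[0, 0, 0], [0, 0, 0]], [[0, 0, 0], [0, 0, 0]], [[0, 0, 0], [0, 0, 0]], [[0, 0, 0], [0, 0, 0]], [[0, 0, 0], [0, 0, 0]]]' --fingers -1 --grip_force 22

```text
time: 34.28
eef_pos: [0.6013, -0.0664, 0.0128]
tcp_rot: [0.66, 0.751, 0.001, 0.002]
contact_force: [0.1, 0.8, 5.8]
opening: 0.34
finger_force: 22.4
```

step_arm --increments '[[[0, 0, 15], [0, 0, 0]], [[0, 0, 30], [0, 0, 0]], [[0, 0, 35], [0, 0, 0]], [[0, 0, 35], [0, 0, 0]], [[0, 0, 10], [0, 0, 0]]]'

```text
time: 34.7
eef_pos: [0.6027, -0.0671, 0.1422]
tcp_rot: [0.66, 0.752, 0.002, 0.005]
contact_force: [0.6, 1.1, 0.8]
opening: 0.338
finger_force: 21.9
```

step_arm --increments '[[[-11, 34, 0], [0, 0, -0.038]], [[-11, 34, 0], [0, 0, -0.038]], [[-11, 34, 0], [0, 0, -0.038]], [[-11, 34, 0], [0, 0, -0.038]], [[-11, 34, 0], [0, 0, -0.038]], [[-11, 34, 0], [0, 0, -0.038]], [[-11, 34, 0], [0, 0, -0.038]], [[-11, 34, 0], [0, 0, -0.03]]]'

```text
time: 35.37
eef_pos: [0.5103, 0.2072, 0.1349]
tcp_rot: [0.764, 0.645, -0.0, -0.0]
contact_force: [0.6, -0.2, -0.7]
opening: 0.336
finger_force: 21.9
```

step_arm --increments '[[[0, 0, 0], [0, 0, 0]], [[0, 0, 0], [0, 0, 0]]]'

```text
time: 35.53
eef_pos: [0.5104, 0.2072, 0.1348]
tcp_rot: [0.762, 0.648, -0.001, -0.0]
contact_force: [0.2, -0.2, -0.2]
opening: 0.329
finger_force: 21.9
```

```bash
python3 st.py;python3 pods.py | tail -4
```

```text
35.5333 [0.5104 0.2072 0.1348] toolY -0.1621 op 0.3286358205143463 F [ 0.2 -0.2 -0.2] T [-0.02  -0.013  0.043] ff 21.880746157767135 q [ 0.2   0.12  1.96 -0.    1.06  0.36]
4264.5 301.7243347167969 282.1073913574219 52.10874938964844 [0.4842 0.1223 0.034 ]
778.0 314.0 139.79629516601562 17.91566276550293 [0.5198 0.2617 0.034 ]
341.0 348.5 260.5 20.988191604614258 [0.5346 0.1395 0.034 ]
302.0 280.5 260.0 20.304039001464844 [0.4678 0.1509 0.034 ]
```

step_arm --increments '[[[0, 0, -30], [0, 0, 0]], [[0, 0, -30], [0, 0, 0]], [[0, 0, -30], [0, 0, 0]], [[0, 0, -18], [0, 0, 0]], [[0, 0, -9], [0, 0, 0]], [[0, 0, 0], [0, 0, 0]]]'

```text
time: 36.13
eef_pos: [0.5102, 0.2041, 0.016]
tcp_rot: [0.764, 0.645, -0.002, -0.001]
contact_force: [-0.1, 0.2, -0.5]
opening: 0.333
finger_force: 21.9
```

step_arm --increments '[[[0, 0, 0], [0, 0, 0]], [[0, 0, 0], [0, 0, 0]], [[0, 0, 0], [0, 0, 0]], [[0, 0, 20], [0, 0, 0]], [[0, 0, 35], [0, 0, 0]], [[0, 0, 35], [0, 0, 0]], [[0, 0, 30], [0, 0, 0]]]' --fingers 0.0

```text
time: 36.72
eef_pos: [0.5124, 0.2062, 0.1422]
tcp_rot: [0.763, 0.646, 0.002, 0.001]
contact_force: [0.7, 0.0, -0.1]
opening: 0.508
finger_force: 0.0
```

step_arm --increments '[[[24, -30, 2], [0, 0, 0.04]], [[24, -30, 2], [0, 0, 0.04]], [[24, -30, 2], [0, 0, 0.04]], [[24, -30, 2], [0, 0, 0.04]], [[24, -30, 2], [0, 0, 0.04]], [[24, -30, 2], [0, 0, 0.04]], [[24, -30, 2], [0, 0, 0.04]], [[24, -30, 2], [0, 0, 0.02]]]'

```text
time: 37.38
eef_pos: [0.705, -0.0357, 0.1566]
tcp_rot: [0.658, 0.753, 0.001, 0.001]
contact_force: [-0.8, 0.6, -0.6]
opening: 0.504
finger_force: 0.0
```

step_arm --increments '[[[0, 0, 0], [0, 0, 0]], [[0, 0, 0], [0, 0, 0]]]'

```text
time: 37.55
eef_pos: [0.7048, -0.0362, 0.1559]
tcp_rot: [0.659, 0.752, 0.001, 0.001]
contact_force: [-0.6, 0.8, -0.3]
opening: 0.5
finger_force: 0.0
```

```bash
python3 st.py;python3 pods.py | tail -4
python3 - <<'E'
from h import *
im,P=grab('wrist','w14.png');cv2.imwrite('pics/c14.png',np.vstack([im,cv2.resize(cv2.imread('pics/t.png')[150:270,120:440],(640,200))[:, :]]) [:600])
E
```

```text
37.55 [ 0.7048 -0.0362  0.1559] toolY 0.131 op 0.4999161213848176 F [-0.6  0.8 -0.3] T [0.086 0.049 0.006] ff 0.0 q [-0.19  0.41  1.55  0.    1.17 -0.33]
basket 4623.0 [0.5216 0.2685 0.045 ] [[0.476, 0.384], [0.607, 0.369], [0.568, 0.152], [0.439, 0.171]]
pod 108.0 (243.00003051757812, 226.00003051757812) [0.5084 0.1972 0.033 ]
pod 106.5 (218.0, 222.5) [0.5156 0.2581 0.033 ]
pod 98.0 (191.00001525878906, 216.00003051757812) [0.53   0.3246 0.033 ]
```

View pics/c14.png

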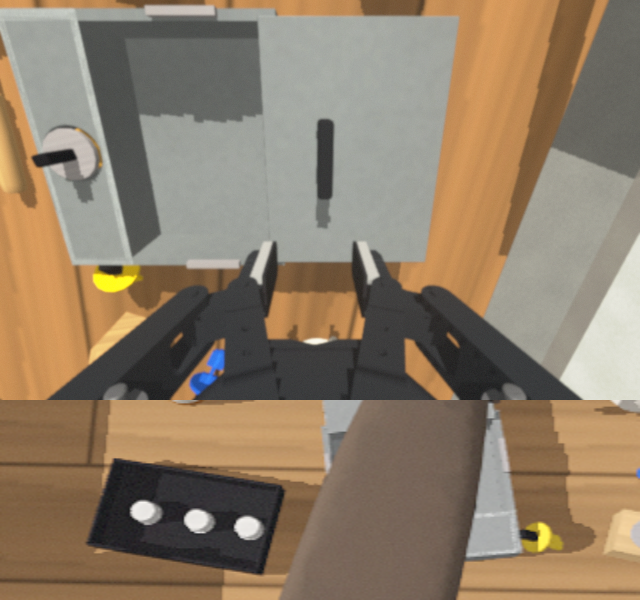

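The box is empty, all three pods stand in the basket, and the handle is at (325,158). Next I close the lid.

step_arm --increments '[[[1, 16, 0], [0, 0, 0.008]], [[1, 16, 0], [0, 0, 0]], [[1, 16, -10], [0, 0, 0]], [[0, 0, -20], [0, 0, 0]], [[0, 0, -20], [0, 0, 0]], [[0, 0, -20], [0, 0, 0]], [[0, 0, -9], [0, 0, 0]], [[0, 0, 0], [0, 0, 0]]]'

```text
time: 38.37
eef_pos: [0.7038, 0.0163, 0.0714]
tcp_rot: [0.654, 0.756, -0.002, -0.003]
contact_force: [-0.2, 0.4, -1.4]
opening: 0.498
finger_force: 0.0
```

step_arm --increments '[[[0, 0, 0], [0, 0, 0]], [[0, 0, 0], [0, 0, 0]], [[0, 0, 0], [0, 0, 0]], [[0, 0, 0], [0, 0, 0]], [[0, 0, 0], [0, 0, 0]], [[0, 0, 0], [0, 0, 0]]]' --fingers -1 --grip_force 30

```text
time: 38.87
eef_pos: [0.7075, 0.0143, 0.0774]
tcp_rot: [0.655, 0.755, 0.001, 0.001]
contact_force: [-0.9, 3.0, 4.6]
opening: 0.133
finger_force: 33.5
```

```bash
python3 st.py
```

```text
38.8667 [0.7075 0.0143 0.0774] toolY 0.1411 op 0.13260660951422443 F [-0.9  3.   4.6] T [ 0.422  0.195 -0.222] ff 33.52270066738129 q [-0.12  0.5   1.59  0.    1.05 -0.27]
```

Slide shut by 136.5 mm and check the force.

step_arm --increments '[[[-12, -1.7, 0], [0, 0, 0]], [[-16, -2.2, 0], [0, 0, 0]], [[-16, -2.2, 0], [0, 0, 0]], [[-16, -2.2, 0], [0, 0, 0]], [[-16, -2.2, 0], [0, 0, 0]], [[-16, -2.2, 0], [0, 0, 0]], [[-16, -2.2, 0], [0, 0, 0]], [[0, 0, 0], [0, 0, 0]]]'

```text
time: 39.53
eef_pos: [0.5975, -0.0004, 0.0773]
tcp_rot: [0.656, 0.755, 0.001, -0.0]
contact_force: [-2.1, 3.5, 4.6]
opening: 0.128
finger_force: 33.7
```

step_arm --increments '[[[-10, -1.4, 0], [0, 0, 0]], [[-10, -1.4, 0], [0, 0, 0]], [[-7, -1, 0], [0, 0, 0]], [[0, 0, 0], [0, 0, 0]], [[0, 0, 0], [0, 0, 0]]]'

```text
time: 39.95
eef_pos: [0.5718, -0.0038, 0.0773]
tcp_rot: [0.656, 0.755, 0.001, -0.0]
contact_force: [-2.3, 5.5, 6.3]
opening: 0.126
finger_force: 33.8
```

```bash
python3 st.py
```

```text
39.95 [ 0.5718 -0.0038  0.0773] toolY 0.1408 op 0.12617785479322813 F [-2.3  5.5  6.3] T [ 0.732  0.378 -0.206] ff 33.78769397735596 q [-0.19  0.24  1.94  0.    0.96 -0.33]
```

step_arm --increments '[[[-2, -0.3, 0], [0, 0, 0]], [[-1, 0, 0], [0, 0, 0]], [[0, 0, 0], [0, 0, 0]], [[0, 0, 0], [0, 0, 0]]]'

```text
time: 40.28
eef_pos: [0.5709, -0.004, 0.0774]
tcp_rot: [0.656, 0.755, 0.003, 0.002]
contact_force: [4.0, 6.5, 2.6]
opening: 0.135
finger_force: 33.3
```

step_arm --increments '[[[0, 0, 0], [0, 0, 0]], [[0, 0, 0], [0, 0, 0]], [[0, 0, 0], [0, 0, 0]], [[0, 0, 15], [0, 0, 0]], [[0, 0, 35], [0, 0, 0]], [[0, 0, 35], [0, 0, 0]], [[0, 0, 0], [0, 0, 0]]]' --fingers 0.2

```text
time: 40.87
eef_pos: [0.5729, -0.0063, 0.1685]
tcp_rot: [0.655, 0.756, 0.003, 0.006]
contact_force: [2.5, 0.5, 1.5]
opening: 0.597
finger_force: 0.0
```

```bash
python3 st.py
```

```text
40.8667 [ 0.5729 -0.0063  0.1685] toolY 0.1422 op 0.5971181719841951 F [2.5 0.5 1.5] T [-0.037 -0.043 -0.046] ff 0.0 q [-0.19  0.12  1.89 -0.    1.12 -0.33]
```

step_arm --increments '[[[-20, -3, 0], [0, 0, -0.12]], [[-20, -3, 0], [0, 0, -0.12]], [[-20, -3, 0], [0, 0, -0.12]], [[-18, -2, 0], [0, 0, -0.12]], [[0, 0, 0], [0, 0, -0.12]], [[0, 0, 0], [0, 0, -0.12]], [[0, 0, 0], [0, 0, -0.12]], [[0, 0, 0], [0, 0, -0.12]]]'

```text
time: 41.53
eef_pos: [0.4902, -0.0166, 0.1603]
tcp_rot: [0.931, 0.365, -0.0, 0.0]
contact_force: [-0.3, 0.6, 0.2]
opening: 0.597
finger_force: 0.0
```

step_arm --increments '[[[0, 0, -10], [0, 0, -0.12]], [[0, 0, -10], [0, 0, -0.12]], [[0, 0, -10], [0, 0, -0.12]], [[0, 0, 0], [0, 0, -0.12]], [[0, 0, 0], [0, 0, 0]], [[0, 0, 0], [0, 0, 0]]]'

```text
time: 42.03
eef_pos: [0.4904, -0.0164, 0.1303]
tcp_rot: [0.991, 0.137, -0.0, 0.0]
contact_force: [0.6, -0.4, 0.0]
opening: 0.602
finger_force: 0.0
```

```bash
python3 st.py; python3 -c "
from h import *
grab('wrist','w15.png')"
```

```text
42.0333 [ 0.4904 -0.0164  0.1303] toolY -1.295 op 0.6022143375918324 F [ 0.6 -0.4  0. ] T [-0.014  0.006 -0.01 ] ff 0.0 q [-0.24 -0.01  2.11 -0.    1.05  1.05]
```

View pics/w15.png

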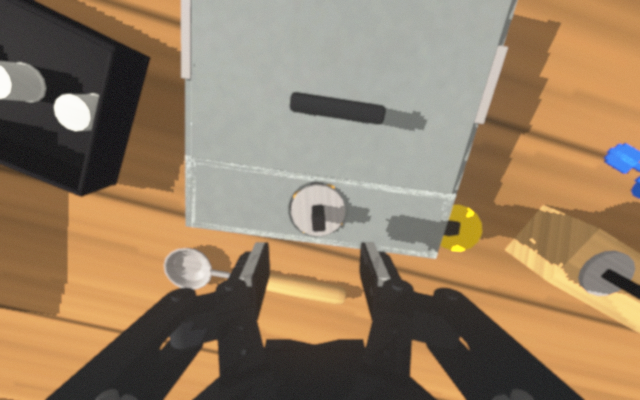

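The key is at (318,208) with its grip in line with the fingers. I'll grip it and turn it back.

step_arm --increments '[[[2.5, -0.5, -15], [0, 0, 0]], [[0, 0, -20], [0, 0, 0]], [[0, 0, -15], [0, 0, 0]], [[0, 0, -9], [0, 0, 0]], [[0, 0, 0], [0, 0, 0]], [[0, 0, 0], [0, 0, 0]]]'

```text
time: 42.58
eef_pos: [0.4931, -0.0166, 0.0716]
tcp_rot: [0.991, 0.136, -0.0, -0.0]
contact_force: [0.3, 0.1, -0.4]
opening: 0.6
finger_force: 0.0
```

step_arm --increments '[[[0, 0, 0], [0, 0, 0]], [[0, 0, 0], [0, 0, 0]], [[0, 0, 0], [0, 0, 0]], [[0, 0, 0], [0, 0, 0]], [[0, 0, 0], [0, 0, 0]], [[0, 0, 0], [0, 0, 0]]]' --fingers -1 --grip_force 40

```text
time: 43.08
eef_pos: [0.4943, -0.0178, 0.0729]
tcp_rot: [0.991, 0.137, 0.001, 0.002]
contact_force: [-0.4, -4.8, 3.8]
opening: 0.104
finger_force: 40.3
```

```bash
python3 st.py
```

```text
43.0833 [ 0.4943 -0.0178  0.0729] toolY -1.2967 op 0.10365157270804248 F [-0.4 -4.8  3.8] T [-0.975  0.018  0.132] ff 40.300521492026746 q [-0.24  0.08  2.13 -0.    0.92  1.06]
```

step_arm --increments '[[[0, 0, 0], [0, 0, 0.12]], [[0, 0, 0], [0, 0, 0.12]], [[0, 0, 0], [0, 0, 0.12]], [[0, 0, 0], [0, 0, 0.12]], [[0, 0, 0], [0, 0, 0.12]], [[0, 0, 0], [0, 0, 0.12]], [[0, 0, 0], [0, 0, 0.12]], [[0, 0, 0], [0, 0, 0]]]'

```text
time: 43.75
eef_pos: [0.4926, -0.016, 0.0727]
tcp_rot: [0.848, 0.53, -0.001, -0.001]
contact_force: [-4.0, -0.3, 8.7]
opening: 0.108
finger_force: 40.0
```

```bash
python3 st.py
```

```text
43.75 [ 0.4926 -0.016   0.0727] toolY -0.4544 op 0.10768935185171764 F [-4.  -0.3  8.7] T [-0.013  0.778 -0.011] ff 39.983156154630706 q [-0.24  0.08  2.13  0.    0.93  0.21]
```

step_arm --increments '[[[0, 0, 0], [0, 0, 0.12]], [[0, 0, 0], [0, 0, 0.12]], [[0, 0, 0], [0, 0, 0.12]], [[0, 0, 0], [0, 0, 0.12]], [[0, 0, 0], [0, 0, 0.12]], [[0, 0, 0], [0, 0, 0.1]], [[0, 0, 0], [0, 0, 0]], [[0, 0, 0], [0, 0, 0]]]'

```text
time: 44.42
eef_pos: [0.4922, -0.016, 0.0727]
tcp_rot: [0.617, 0.787, -0.0, -0.002]
contact_force: [-5.5, -0.6, 10.6]
opening: 0.102
finger_force: 39.7
```

```bash
python3 st.py
```

```text
44.4167 [ 0.4922 -0.016   0.0727] toolY 0.2417 op 0.10221985277861922 F [-5.5 -0.6 10.6] T [-0.095  1.035 -0.028] ff 39.71969962120056 q [-0.24  0.08  2.13  0.    0.93 -0.48]
```

step_arm --increments '[[[0, 0, 0], [0, 0, 0.06]], [[0, 0, 0], [0, 0, 0.06]], [[0, 0, 0], [0, 0, 0]], [[0, 0, 0], [0, 0, 0]]]'

```text
time: 44.75
eef_pos: [0.4916, -0.0161, 0.0727]
tcp_rot: [0.569, 0.822, -0.001, -0.003]
contact_force: [-7.6, -1.9, 11.2]
opening: 0.106
finger_force: 40.0
```

```bash
python3 st.py
```

```text
44.75 [ 0.4916 -0.0161  0.0727] toolY 0.36 op 0.10558256652421671 F [-7.6 -1.9 11.2] T [-0.155  1.38  -0.348] ff 40.04842758178711 q [-0.24  0.08  2.13  0.    0.93 -0.6 ]
```

step_arm --increments '[[[0, 0, 0], [0, 0, -0.1]], [[0, 0, 0], [0, 0, -0.11]], [[0, 0, 0], [0, 0, 0]], [[0, 0, 5], [0, 0, 0]], [[0, 0, 5], [0, 0, 0]], [[0, 0, 5], [0, 0, 0]], [[0, 0, 0], [0, 0, 0]]]'

```text
time: 45.33
eef_pos: [0.4922, -0.0161, 0.0867]
tcp_rot: [0.651, 0.759, -0.0, -0.001]
contact_force: [-3.3, 0.8, 0.9]
opening: 0.108
finger_force: 39.4
```

```bash
python3 st.py
```

```text
45.3333 [ 0.4922 -0.0161  0.0867] toolY 0.1518 op 0.10824220694829363 F [-3.3  0.8  0.9] T [ 0.144  0.514 -0.075] ff 39.38676059246063 q [-0.24  0.06  2.12  0.    0.96 -0.39]
```

step_arm --increments '[[[0, 0, 20], [0, 0, 0]], [[0, 0, 25], [0, 0, 0]], [[0, 0, 25], [0, 0, 0]], [[0, 0, 12], [0, 0, 0]], [[0, 0, 0], [0, 0, 0]]]'

```text
time: 45.75
eef_pos: [0.4956, -0.0171, 0.1723]
tcp_rot: [0.651, 0.759, 0.002, 0.004]
contact_force: [0.4, 0.2, -0.6]
opening: 0.106
finger_force: 39.5
```

step_arm --increments '[[[0, -38, 0], [0, 0, -0.047]], [[0, -38, 0], [0, 0, -0.047]], [[0, -38, 0], [0, 0, -0.047]], [[0, -38, 0], [0, 0, -0.047]], [[0, -38, 0], [0, 0, -0.047]], [[0, -38, 0], [0, 0, -0.047]], [[0, -38, 0], [0, 0, -0.047]], [[0, -38, 0], [0, 0, -0.047]]]'

```text
time: 46.42
eef_pos: [0.4921, -0.3219, 0.1663]
tcp_rot: [0.783, 0.623, -0.0, -0.001]
contact_force: [1.6, 0.2, -0.5]
opening: 0.103
finger_force: 39.5
```

step_arm --increments '[[[0, -4, 0], [0, 0, 0]], [[0, 0, 0], [0, 0, 0]], [[0, 0, 0], [0, 0, 0]]]'

```text
time: 46.67
eef_pos: [0.4923, -0.3238, 0.1665]
tcp_rot: [0.782, 0.623, 0.0, -0.002]
contact_force: [-0.6, -0.2, -0.4]
opening: 0.102
finger_force: 39.5
```

```bash
python3 st.py; python3 -c "
from h import *
grab('wrist','w16.png')"; python3 held.py w16.png .0075
```

```text
46.6667 [ 0.4923 -0.3238  0.1665] toolY -0.2246 op 0.10211856924582974 F [-0.6 -0.2 -0.4] T [ 0.038  0.033 -0.005] ff 39.45929825305939 q [-0.75  0.16  1.85  0.    1.14 -0.53]
[(2007.5, (315.5223083496094, 248.22845458984375), (67.1501693725586, 66.56181335449219))]
collar centre [ 0.4929 -0.3241] rms 0.00040598224001525153 off from TCP [ 0.0004 -0.0009] tool xy [-0.0008  0.0006 -0.    ]
```

step_arm --increments '[[[1.8, -0.7, -15], [0, 0, 0]], [[0, 0, -20], [0, 0, 0]], [[0, 0, -6], [0, 0, 0]], [[0, 0, -5], [0, 0, 0]], [[0, 0, -5], [0, 0, 0]], [[0, 0, -6], [0, 0, 0]], [[0, 0, 0], [0, 0, 0]]]'

```text
time: 47.3
eef_pos: [0.4942, -0.3245, 0.1108]
tcp_rot: [0.781, 0.624, -0.001, -0.001]
contact_force: [-1.2, 0.3, -1.3]
opening: 0.106
finger_force: 39.6
```

step_arm --increments '[[[0, 0, -8], [0, 0, 0]], [[0, 0, -8], [0, 0, 0]], [[0, 0, -8], [0, 0, 0]], [[0, 0, -8], [0, 0, 0]], [[0, 0, -4], [0, 0, 0]], [[0, 0, 0], [0, 0, 0]]]'

```text
time: 47.8
eef_pos: [0.4939, -0.3246, 0.0737]
tcp_rot: [0.782, 0.624, -0.0, -0.001]
contact_force: [-3.1, 1.3, -3.8]
opening: 0.108
finger_force: 39.3
```

```bash
python3 st.py
```

```text
47.8 [ 0.4939 -0.3246  0.0737] toolY -0.2242 op 0.10773988328422161 F [-3.1  1.3 -3.8] T [ 0.116  0.692 -0.009] ff 39.25466001033783 q [-0.75  0.28  1.89 -0.    0.97 -0.53]
```

Inserted. I'll release it, retreat, and check everything with the wrist and top cameras.

step_arm --increments '[[[0, 0, -1], [0, 0, 0]], [[0, 0, 0], [0, 0, 0]], [[0, 0, 0], [0, 0, 0]]]'

```text
time: 48.05
eef_pos: [0.494, -0.3247, 0.0737]
tcp_rot: [0.782, 0.624, -0.0, -0.001]
contact_force: [-5.3, 1.9, -2.6]
opening: 0.104
finger_force: 39.4
```

step_arm --increments '[[[0, 0, 0], [0, 0, 0]], [[0, 0, 0], [0, 0, 0]], [[0, 0, 0], [0, 0, 0]], [[0, 0, 0], [0, 0, 0]], [[0, 0, 15], [0, 0, 0]], [[0, 0, 30], [0, 0, 0]], [[0, -20, 35], [0, 0, 0]], [[0, -30, 35], [0, 0, 0]]]' --fingers 0.2

```text
time: 48.72
eef_pos: [0.4955, -0.3712, 0.1879]
tcp_rot: [0.781, 0.625, 0.0, 0.0]
contact_force: [1.2, -0.2, 0.3]
opening: 0.598
finger_force: 0.0
```

step_arm --increments '[[[-7, -35, 10], [0, 0, 0]], [[-10, -35, 10], [0, 0, 0]], [[-10, -35, 5], [0, 0, 0]], [[0, 0, 0], [0, 0, 0]], [[0, 0, 0], [0, 0, 0]]]'

```text
time: 49.13
eef_pos: [0.4675, -0.4796, 0.2121]
tcp_rot: [0.783, 0.622, 0.0, 0.001]
contact_force: [0.4, 0.6, -0.7]
opening: 0.599
finger_force: 0.0
```

```bash
python3 st.py
python3 - <<'E'
from h import *
im,P=grab('wrist','w17.png')
hsv=cv2.cvtColor(im,cv2.COLOR_BGR2HSV);S,V=hsv[:,:,1].astype(int),hsv[:,:,2].astype(int)
for a,r,c in blobs(((S<50)&(V>110))[40:260,240:400],100,(240,40))[:8]:
    x,y,w,h=cv2.boundingRect(c);print('wrist',a,(x,y,w,h),cast(P,[x+w/2,y+h/2],.065)[0].round(4))
t,Pt=grab('top','t17.png')
hsv=cv2.cvtColor(t,cv2.COLOR_BGR2HSV);H,S,V=[hsv[:,:,i].astype(int) for i in range(3)]
t0=cv2.cvtColor(cv2.imread('pics/top0.png'),cv2.COLOR_BGR2HSV)
def rep(n,m,z,b,amin):
    x0,y0,x1,y1=b
    for a,r,c in blobs(m[y0:y1,x0:x1],amin,(x0,y0))[:4]:
        q=cast(Pt,cv2.boxPoints(r),z);print(n,a,np.round(r[0],1),np.round(r[2],1),cast(Pt,r[0],z)[0].round(4))
rep('collar',(S<60)&(V>90),.065,(425,215,510,262),50)
rep('plate',(S>110)&(V>120)&(H<35),.06,(315,215,355,250),50)
rep('handle',V<45,.095,(305,180,365,210),20)
rep('basket',V<60,.045,(135,150,265,280),500)
rep('pod',(S<60)&(V>170),.033,(140,160,260,280),20)
d=(cv2.absdiff(t,cv2.imread('pics/top0.png')).max(2)>50)
d=cv2.morphologyEx(d.astype(np.uint8),cv2.MORPH_OPEN,np.ones((3,3)))
for a,r,c in blobs(d,20):print('diff',a,np.round(r[0]),np.round(r[1]))
E
```

```text
49.1333 [ 0.4675 -0.4796  0.2121] toolY -0.227 op 0.5992519787470817 F [ 0.4  0.6 -0.7] T [0.045 0.011 0.053] ff 0.0 q [-0.95  0.29  1.61  0.    1.24 -0.72]
wrist 1557.5 (281, 57, 44, 48) [ 0.4818 -0.3739  0.065 ]
wrist 177.0 (287, 40, 35, 9) [ 0.4906 -0.3437  0.065 ]
wrist 161.5 (365, 243, 18, 17) [ 0.5192 -0.5721  0.065 ]
wrist 160.5 (247, 243, 18, 17) [ 0.3843 -0.5407  0.065 ]
collar 258.0 [486.5 241.5] 90.0 [ 0.48   -0.3751  0.065 ]
collar 253.5 [465.  235.5] 90.0 [ 0.4929 -0.3259  0.065 ]
collar 252.5 [444. 230.] 90.0 [ 0.5048 -0.2776  0.065 ]
plate 187.0 [333.  233.5] 90.0 [ 0.4915 -0.0192  0.06  ]
handle 26.0 [329.5 199.9] 83.7 [ 0.5646 -0.0091  0.095 ]
basket 4673.5 [212.8 219.2] 11.5 [0.5216 0.2685 0.045 ]
pod 101.5 [242.7 225.9] 38.7 [0.5087 0.198  0.033 ]
pod 99.5 [217.5 222.5] 90.0 [0.5156 0.2593 0.033 ]
pod 92.0 [191. 216.] 63.4 [0.53   0.3246 0.033 ]
diff 6795.5 [214. 224.] [129.  71.]
diff 6681.0 [556. 368.] [ 61. 166.]
diff 3600.0 [522. 295.] [ 47. 117.]
diff 2345.0 [588. 234.] [68. 89.]
diff 1900.5 [610. 290.] [39. 58.]
diff 1370.0 [373. 375.] [52. 39.]
diff 1176.5 [597. 213.] [33. 70.]
diff 742.0 [256. 388.] [21. 58.]
diff 465.5 [456. 193.] [44. 23.]
diff 243.5 [403. 233.] [18. 16.]
diff 201.0 [268. 243.] [16. 22.]
diff 174.5 [435. 358.] [ 7. 38.]
diff 116.5 [405. 377.] [14. 14.]
diff 93.5 [387. 232.] [15. 14.]
diff 85.5 [311. 382.] [ 9. 14.]
diff 61.5 [332. 355.] [ 6. 16.]
diff 54.0 [422. 233.] [ 7. 14.]
```

Run:
```python
from h import *
im,P=grab('scene','s17.png')
def f(im):
    h=cv2.cvtColor(im,cv2.COLOR_BGR2HSV);S,V=h[:,:,1].astype(int),h[:,:,2].astype(int)
    for n,m in(('dark',V<50),('grey',(S<60)&(V>100))):
        print(n,[ (a,cv2.boundingRect(c)) for a,r,c in blobs(m[185:230,130:218],8,(130,185))])
f(cv2.imread('pics/scene0.png'));f(im)
s=np.array([[.494,-.3253,.06],[.5052,-.2766,.06]]);print(proj(P,s),proj(P,s+[0,0,.006]))
print(readout.get_state()['time'])
```

```text
dark []
grey [(120.0, (141, 203, 19, 12)), (120.0, (163, 202, 19, 12)), (115.5, (185, 202, 19, 11))]
dark []
grey [(121.0, (141, 203, 19, 12)), (118.5, (163, 203, 19, 12)), (116.5, (185, 202, 19, 12))]
[[173.46343776 209.36792663]
 [195.30850497 208.54743893]] [[172.94074725 207.3269737 ]
 [194.8695462  206.5106577 ]]
49.2833
```

All three keys are fully seated: the collar rows match the start image within a pixel, and 6 mm of height would be 2 pixels.

```bash
python3 -c "
from plant import sign_off
print(sign_off())"
```

```text
the job is handed in; nothing more can be done
None
```

I handed the job in at about 49 s of the 210 s: the middle key opened the lock, all three pods present are in the basket, the lid is shut, the box is locked, and the three keys are back in the stand; sign-off returned no verdict, so these results come from my own camera and force checks.

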